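Hold a hardness gauge on a feed roller

TASK

Check the orange feed roller on the hardness-gauge stand: pick it out of the blue tray where it stands on end, lay it on its side centred on the two steel V-supports under the gauge, and let go of it while the lever is still up. Then bring the gauge's black-knobbed lever down until the lever is level, so that the gauge's foot bears on the roller, and keep it there: the program finishes while still holding the lever level. Leave the other rollers and everything else on the bench as they are.

Things in the scene. Friction and masses are not known exactly. Their poses are not given: they have to be found in the camera images.
- roller_orange: The feed roller to check: plain cylinder, orange cover, aluminium ends with a dark bore; diameter 40 mm, 130 mm long, about 0.3 kg. Stands on end in the tray at the start. Origin at the centre of the end it stands on, z along its axis. Both ends are alike: it may lie either way round.
- roller_orange_mid (a point): Middle of the orange roller, on its axis, 65 mm from either end.
- tray: Low blue plastic tray, fixed, 370 (x) x 130 (y) mm, rim 12 mm high, floor 4 mm above the bench; origin under its middle. Three rollers stand in it in a row along its x, about 105 mm apart centre to centre, in any order.
- stand: Gauge stand, fixed. Origin under the middle of its dark granite base, 240 (x) x 180 (y) x 50 mm high; z up, -x is the front, towards the robot. At x = +85, y = +12 mm a steel column, 32 mm diameter, 350 mm high; on it a grey rack housing, x = +5 to +50, y = -12 to +36 mm, 204 to 276 mm above the bench, with its clamp behind it.
- seat (a point): Where the roller's middle belongs: on the axis of a roller lying in the V-supports, 95 mm above the bench, 30 mm in front of the stand's middle. Axes as the stand's: y runs along the V-supports, the way the roller must lie. The gauge hangs over y = +12 mm; with the lever up its foot is 27 mm above a seated roller, so the roller goes in from the -y side under the foot and is lowered.
- v_right (a point): On the seat's axis, 20 mm from the seat towards the stand's -y, in the middle of the right V-block. Each V-block: steel, 90 degree V, 14 mm thick along y, 60 mm wide, top 9 mm below the axis. On the -y side of this block the seated roller overhangs by 38 mm: below it only a steel plate, 37 mm below the axis, and the granite, 45 mm below the axis.
- v_left (a point): On the seat's axis, 45 mm from the seat towards the stand's +y, in the middle of the left V-block (same size).
- foot (a point): Middle of the underside of the gauge's steel presser foot (18 mm diameter). Above it a round dial, 54 mm diameter, 24 mm thick, faces the front, its middle 56 mm above this point; the sprung stem above it ends in a black cap, 30 mm diameter, whose top is 135 mm above this point.
- gauge: The whole hardness gauge (foot, dial, stem, cap), origin at its foot; moves straight up and down, 32 mm down per rad of lever. Once its foot stands on the roller it rides up on a spring: it touches at lever 0.84 rad with about 6 N, and presses with about 12 N at lever 1.0 (level), changing by 38 N per rad.
- pivot (a point): Lever's pivot, 240 mm above the bench on the gauge's +y side; the pivot axis runs along the stand's y. Axes as the stand's.
- lever: The whole lever: hub, 10 mm steel rod and black ball knob. Origin at the pivot.
- ball (a point): Centre of the lever's ball knob (30 mm diameter), 115 mm from the pivot on its front (-x) side; swings in the stand's x-z plane. Up: 62 mm in front of the pivot and 97 mm above it. Level: 115 mm in front, at its height. Can be pinched from above with the fingers closing along y (it turns between the pads), or pushed down.
- lever_angle (a joint): Lever angle in rad: 0 = up (at rest, 1.0 rad or 57 degrees above level), 1.0 = level, 1.3 = bottom stop. A spring returns it up when let go; at the ball, across the lever, it takes between 1 and 2 N to start and about 6.5 N to hold level on the roller.
- roller_black: Another roller of the same size, black cover, standing on end in the tray; origin at the centre of its lower end. To be left alone.
- roller_grey: Another roller of the same size, grey cover, standing on end in the tray; origin at the centre of its lower end. To be left alone.
- caliper: Digital caliper, steel with a black head, 232 x 70 x 14 mm, lying flat to the right of the stand; origin under the middle of its beam, x along the beam. To be left alone.
- loupe: Black eye loupe, 38 mm diameter, 42 mm high, standing on the bench; origin under its middle. To be left alone.
- ring_gauge: Steel ring gauge, 60 mm diameter, 20 mm high, lying flat; origin under its middle. To be left alone.
- screwdriver: Screwdriver, 160 mm long, lying on the bench; origin under its middle, x along it. To be left alone.
- tin: Dark round tin with a yellow lid, 83 mm diameter, 56 mm high; origin under its middle. To be left alone.
Things that resemble listed ones, but are neither listed nor needed, are in the scene too. Leave any pink look-alike of the roller_orange alone.

How it is judged:
By the outcome, as a careful person would: the job done as asked, in the order asked, and still so for the second after the job is handed in, while the arm keeps its last pose, push and grip.
It also fails if it takes over 64 s, if anything falls off the work surface, if the arm or the gripper's body presses on something with over 40 N, if the wrist force passes 120 N, or if a joint passes its speed limit or range.

ROBOT

A 6-joint arm with a two-finger parallel gripper is mounted at the origin on the work surface. World frame = base frame: x ahead of the robot, y to its left, z up, the work surface at z = 0. Lengths are in m, angles in rad, forces in N, time in s.
With the tool pointing down it reaches from about 0.3 to 0.875 m from the base axis. Payload 4.2 kg.
Tool frame: the origin (TCP) lies midway between the tips of the shut fingers; the grasp point (between the pads) lies 19 mm behind it; z points along the fingers, y is the line along which they close (so a half turn about z gives the same grasp; the last joint's range is limited). The gripper opens to 85 mm and grips with 20 to 120 N. Pads are 22 mm wide; open, the fingers measure 114 mm over their backs; the gripper's body (76 mm by 85 mm) begins 54 mm behind the grasp point. The pads swing forward as they close: fully open they stand 13 mm farther back than shut.
Start: joints at [-1.22, 0.32, 1.565, -0, 1.257, -0.02], TCP at [0.208, -0.536, 0.231] pointing down, gripper open.
Joint ranges: [-3.11, 3.11], [-0.84, 2.01], [0.21, 2.61], [-1.34, 4.49], [0.05, 2.63], [-2.56, 2.56]. Speed limits (rad/s): [2.57, 2.57, 3.14, 3.14, 3.14, 3.14].

INTERFACE

Orientations are given as a unit quaternion [x, y, z, w].
In Python, from workcell import sense, camera, close_job gives the robot as it stands. The module is installed in compiled form; this text tells all that it offers.
- The arm moves only by the tool send_rows, never from a script. Its argument "increments" is a list of rows, each an object of numbers: "jaw": the finger opening in cm, from 0 to 8.54; "tx", "ty", "tz": the shift along the tool's x, y, z in cm; "wx", "wy", "wz": the turn, a rotation vector about the tool's x, y, z in rad. In form: [{"jaw": .., "tx": .., "ty": .., "tz": .., "wx": .., "wy": .., "wz": ..}, ...]. A call has 1 to 5 rows; each row shifts and turns the commanded pose from where the row before left it, along the tool's axes as they then stand; what a row does not reach is not made up. A row lasts 1/8 s, in which the tool goes at most 62.5 mm and 10.7 degrees, less where a joint would pass 70% of its speed; a pose out of reach is approached as far as the arm can. A call with a gripper value outside its range is refused whole. The fingers move at their own pace and stop on an object; "force" is the grip in N (left out, the last holds). Time passes only in rows, so rows that do not move let the fingers close. It gives the time, the measured TCP pose, the force, the opening and the grip force at its end, in the units of the state.
- sense(): the state, without advancing time (a new reading comes with each control period).
- camera(name): name is "side" or "top" or "wrist"; returns a dict with "color" (400x640x3 uint8, red, green, blue), "K" (3x3 intrinsics, pixels), "k1" (the pictures are not rectified: a ray, as slopes to the right and down, at radius r is drawn at 1 + k1 r^2 times it, then the intrinsics apply), "origin" and "rotation" of the camera in the world; the wrist camera has in their place "hand_eye" (4x4, takes a point from camera to tool coordinates, whose origin is the TCP and whose axes are the flange's). Camera axes: x right, y down, z forward; pixel columns grow to the right and rows downward; lengths in m; the calibration is good to about 2 mm. A picture is of the moment at which its call begins: read the wrist's pose just before it. There is no depth.
- close_job(): hands the job in; it is judged then, once.
The state is a dict: "clock": time; "joints": joint angles; "joint_velocities": joint speeds; "joint_torque": joint torques, N m; "tcp_pos": TCP position; "orientation": TCP orientation; "wrist_force": force on the tool from outside, world axes, zero at the start; "torque": the same for the moment, N m; "width": finger opening in m; "grip_force": force on a finger pad.
Only numpy, scipy, OpenCV 4.12 (cv2) and the standard library are available. Lean on these libraries where they do the work, as an engineer would, in place of code of your own. Each camera call takes 0.05 s, during which the arm holds its last target. There are 200 camera calls.

## Working session

There is one attempt and no reset: what is moved stays moved. The work goes in short steps, Python scripts to look and compute and a tool call to move; the robot and the scene stay as the last step left them, time stands still between calls to the robot, and variables do not carry over. Pictures are saved under pics/ and viewed, at most 10 in all, crops included, and the job is handed in when it is done.

Besides the shell and the picture viewer there is one more tool, called after "Emit:" as a command line: name --argument value ..., lists and objects as JSON in quotes. send_rows: Moves the arm, as the interface text tells. Its arguments: {"type":"object","properties":{"increments":{"type":"array"},"force":{"type":"number"}},"required":["increments"]}

```bash
mkdir -p pics
python3 - <<'E'
from workcell import sense,camera
import cv2
print(sense())
for n in("top","side"):
    c=camera(n);cv2.imwrite(f"pics/{n}0.png",c["color"][:,:,::-1]);print(n,{k:v for k,v in c.items() if k!="color"})
E
```

```text
{'clock': 0.0, 'joints': array([-1.22006804e+00,  3.20254525e-01,  1.56568463e+00, -1.15976591e-06,
        1.25736415e+00, -1.99707332e-02]), 'joint_velocities': array([ 0.00032494,  0.00177702,  0.0013599 , -0.00034271, -0.00087347,
        0.00109557]), 'joint_torque': array([-2.34246952e-03, -4.15526426e+01, -2.34162104e+01, -2.58404662e-04,
        8.01256159e-03, -7.91370979e-06]), 'tcp_pos': array([ 0.20815705, -0.53549211,  0.23050154]), 'orientation': array([ 9.82871507e-01,  1.84290177e-01, -1.41352804e-04, -8.43565167e-04]), 'wrist_force': array([-0.19509621,  0.69226018,  0.53352789]), 'torque': array([ 0.02780242, -0.02308607,  0.01831696]), 'grip_force': 0.0, 'width': 0.08535706296098018}
top {'K': array([[424.54448427,   0.        , 318.48373147],
       [  0.        , 424.54448427, 199.4814596 ],
       [  0.        ,   0.        ,   1.        ]]), 'k1': -0.007953098250110584, 'origin': array([ 0.46546905, -0.02963541,  1.21453586]), 'rotation': array([ 0.7159227 , -0.69642336,  0.04029679, -0.02872909])}
side {'K': array([[391.28493882,   0.        , 319.49907064],
       [  0.        , 391.28493882, 204.4325761 ],
       [  0.        ,   0.        ,   1.        ]]), 'k1': 0.000575385236221725, 'origin': array([ 0.40539639, -0.87439559,  0.840912  ]), 'rotation': array([ 0.89091596, -0.08758438,  0.04490957, -0.4433744 ])}
```

View pics/top0.png

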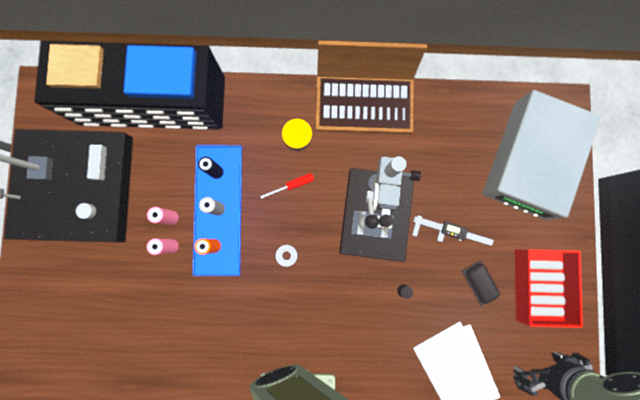

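View pics/side0.png

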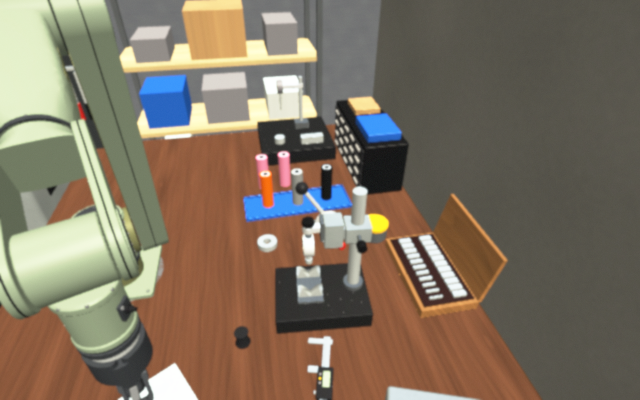

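```bash
cat > h.py <<'E'
import numpy as np,cv2
from scipy.spatial.transform import Rotation as R
from workcell import sense,camera
def ray(c,px,pose=None):
    K=c["K"];p=np.array([(px[0]-K[0,2])/K[0,0],(px[1]-K[1,2])/K[1,1]]);s=p.copy()
    for _ in range(20): s=p/(1+c["k1"]*(s@s))
    d=np.r_[s,1]
    if "origin" in c: return np.array(c["origin"]),rot(c)@d
    T=np.eye(4);T[:3,:3]=R.from_quat(pose["orientation"]).as_matrix();T[:3,3]=pose["tcp_pos"]
    T=T@c["hand_eye"];return T[:3,3],T[:3,:3]@d
def rot(c): 
    r=np.array(c["rotation"]);return R.from_quat(r).as_matrix() if r.size==4 else r
def plane(c,px,z,pose=None):
    o,d=ray(c,px,pose);return o+d*(z-o[2])/d[2]
def tri(*rs):
    A=0;b=0
    for o,d in rs:
        d=d/np.linalg.norm(d);P=np.eye(3)-np.outer(d,d);A=A+P;b=b+P@o
    return np.linalg.solve(A,b)
def blobs(m,amin=15):
    n,l,s,c=cv2.connectedComponentsWithStats(m.astype(np.uint8));return [(s[i].tolist(),c[i].round(1).tolist()) for i in range(1,n) if s[i][4]>=amin]
E
python3 - <<'E'
from h import *
t=camera("top");s=camera("side")
for n,c in(("top",t),("side",s)):
    h=cv2.cvtColor(c["color"],cv2.COLOR_RGB2HSV).astype(int);H,S,V=h[...,0],h[...,1],h[...,2]
    print(n,"orange",blobs((H>3)&(H<14)&(S>200)&(V>180)))
    b=(H>100)&(H<118)&(S>180)&(V>120);print("blue",blobs(b,300))
    if n=="top":
        m=((V<75)).astype(np.uint8);m[:, :335]=0;m[:,:][:160]=0;m[265:]=0;m[:,425:]=0
        cs,_=cv2.findContours(m,cv2.RETR_EXTERNAL,cv2.CHAIN_APPROX_NONE);k=max(cs,key=cv2.contourArea)
        print(cv2.contourArea(k),cv2.minAreaRect(k)); r=cv2.boxPoints(cv2.minAreaRect(k))
        for p in r: print(p,plane(t,p,.05).round(4))
    c0=c["color"][:,:,::-1]
    cr=c0[145:270,335:425] if n=="top" else c0[155:335,230:390]
    cv2.imwrite(f"pics/{n}1.png",cv2.resize(cr,None,fx=4.5 if n=="top" else 3.3,fy=4.5 if n=="top" else 3.3,interpolation=cv2.INTER_CUBIC))
print(plane(t,(209,246),.134),plane(t,(199,246),.134))
E
```

```text
top orange [([208, 240, 12, 12, 102], [213.7, 245.2])]
blue [([123, 45, 73, 53, 3471], [159.4, 70.3]), ([193, 146, 49, 129, 4642], [219.3, 210.6])]
182.0 ((377.5, 221.0), (12.0, 25.0), 90.0)
[365. 215.] [ 0.5406 -0.1763  0.05  ]
[390. 215.] [ 0.5425 -0.2453  0.05  ]
[390. 227.] [ 0.5095 -0.2457  0.05  ]
[365. 227.] [ 0.5076 -0.1769  0.05  ]
side orange [([261, 175, 12, 31, 270], [266.8, 190.0])]
blue [([140, 76, 50, 51, 2101], [166.0, 100.6]), ([356, 113, 45, 29, 863], [378.4, 127.6]), ([309, 186, 41, 23, 520], [331.7, 197.7]), ([245, 193, 70, 27, 991], [274.7, 206.9])]
[0.44593609 0.22684435 0.134     ] [0.44525775 0.25195219 0.134     ]
```

View pics/top1.png

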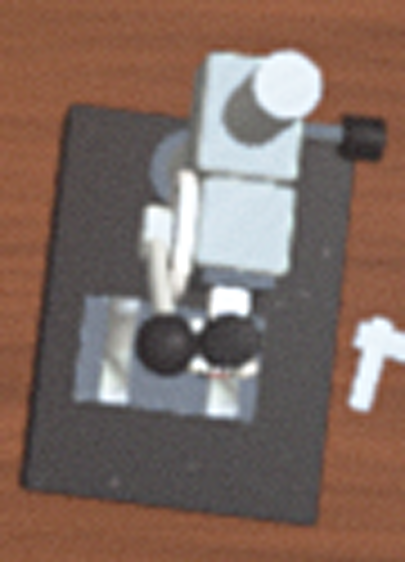

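View pics/side1.png

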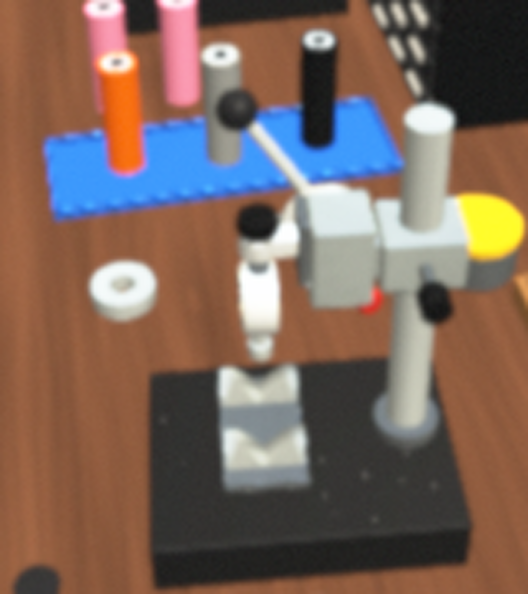

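Run:
```python
from h import *
t=camera("top");s=camera("side")
np.set_printoptions(precision=4,suppress=True)
T=lambda x,y:(335+x/4.5-.4,145+y/4.5-.4); S_=lambda x,y:(230+x/3.3-.35,155+y/3.3-.35)
tl,bl,br=[plane(t,T(*p),.05) for p in((70,105),(25,488),(315,522))]
print("base",tl,bl,br,np.linalg.norm(tl-bl),np.linalg.norm(bl-br))
c=(tl+br)/2; ex=tl-bl; yaw=np.arctan2(ex[1],ex[0]); ey=bl-br; yaw2=np.arctan2(-ey[0],ey[1]);print("centre",c,"yaw",yaw,yaw2)
tr=lambda a,b:tri(ray(t,T(*a)),ray(s,S_(*b)))
ball=tr((165,345),(237,109));print("ball",ball)
print("cap",tr((230,340),(258,215)))
for yw in((yaw+yaw2)/2,):
    E=R.from_euler("z",yw).as_matrix();seat=c+E@[-.03,0,.045];print("yaw",yw,"seat",seat,"ball in stand",E.T@(ball-c))
    print("expected foot",c+E@[-.03,.012,.092])
h=cv2.cvtColor(t["color"],cv2.COLOR_RGB2HSV)[236:256,192:216]
m=(h[...,1]<90)&(h[...,2]>140);print(blobs(m,8))
hs=cv2.cvtColor(s["color"],cv2.COLOR_RGB2HSV)[166:182,256:276];ms=(hs[...,1]<90)&(hs[...,2]>140);print(blobs(ms,4))
o=S_(118,63)
for p in((202,246),(203,246)): print(plane(t,p,.134),plane(s,o,.134),tri(ray(t,p),ray(s,o)))
w=camera("wrist");print(w["hand_eye"])
```

```text
base [ 0.6704 -0.1329  0.05  ] [ 0.4349 -0.1102  0.05  ] [ 0.419  -0.2866  0.05  ] 0.23667314754269983 0.17719436146582396
centre [ 0.5447 -0.2098  0.05  ] yaw -0.09609253414441822 -0.08979848844195412
ball [ 0.5093 -0.1532  0.3385]
cap [ 0.5157 -0.1939  0.2766]
yaw -0.09294551129318618 seat [ 0.5148 -0.207   0.095 ] ball in stand [-0.0405  0.0531  0.2885]
expected foot [ 0.5159 -0.195   0.142 ]
[([3, 4, 14, 13, 101], [10.0, 10.0])]
[([5, 4, 9, 7, 45], [8.7, 7.0])]
[0.4455 0.2444 0.134 ] [0.4463 0.2446 0.134 ] [0.4459 0.2444 0.1342]
[0.4455 0.2419 0.134 ] [0.4463 0.2446 0.134 ] [0.4459 0.2414 0.136 ]
[[-0.0005 -0.956  -0.2934  0.0748]
 [ 1.     -0.0005  0.     -0.0008]
 [-0.0002 -0.2934  0.956  -0.1423]
 [ 0.      0.      0.      1.    ]]
```

```bash
cat >> h.py <<'E'
np.set_printoptions(precision=4,suppress=True)
YAW=-.093
C=R.from_euler("z",np.pi/2)
def frame(z,d,s): # tool z, roller far-end dir d
    z=np.array(z,float);z/=np.linalg.norm(z);y=np.cross(z,d);y*=s/np.linalg.norm(y);return R.from_matrix(np.c_[np.cross(y,z),y,z])
def wrist(Rt,j1,q23):
    M=(R.from_euler("z",j1)*R.from_euler("y",q23)).inv()*Rt*C.inv()
    e=M.as_euler("ZYZ");o=[]
    for a,b,c in(e,(e[0]+np.pi,-e[1],e[2]+np.pi)):
        o.append(((a+1.575-np.pi+np.pi)%(2*np.pi)-1.575+0,b,(c+np.pi)%(2*np.pi)-np.pi))
    return np.array(o)
def rows(pos,Rt,n=None,s=None):
    s=s or sense();R0=R.from_quat(s["orientation"]);p0=np.array(s["tcp_pos"]);D=np.array(pos)-p0;w=(R0.inv()*Rt).as_rotvec()
    n=n or int(np.ceil(max(np.linalg.norm(D)/.06,np.linalg.norm(w)/.18)))
    print(n,"rows; turn/row",(w/n).round(4))
    for i in range(n): print(i,((R0*R.from_rotvec(w*i/n)).inv().apply(D/n)*100).round(2))
def pick(A,s,th): return frame([np.sin(th)*np.cos(A),np.sin(th)*np.sin(A),-np.cos(th)],[0,0,-1],s)
def place(s,th): # th: tool elevation below horizontal
    return R.from_euler("z",YAW)*frame([0,np.cos(th),-np.sin(th)],[0,1,0],s)
E
python3 - <<'E'
from h import *
s=sense();print(wrist(R.from_quat(s["orientation"]),s["joints"][0],s["joints"][1]+s["joints"][2]))
for th in(.35,.52,.7):
  for sg in(1,-1):
    print("th",th,sg)
    for q in(1.9,2.3): print(" pick",wrist(pick(.5,sg,th),.5,q).round(2).tolist()); print(" place",wrist(place(sg,th),-.75,q).round(2).tolist())
E
```

```text
[[-0.      1.2574 -0.02  ]
 [ 3.1416 -1.2574  3.1216]]
th 0.35 1
 pick [[0.0, 0.89, -1.57], [3.14, -0.89, 1.57]]
 place [[0.97, 2.02, -0.59], [4.11, -2.02, 2.55]]
 pick [[-0.0, 0.49, -1.57], [3.14, -0.49, 1.57]]
 place [[0.86, 1.77, -0.92], [4.0, -1.77, 2.22]]
th 0.35 -1
 pick [[-0.0, 0.89, 1.57], [3.14, -0.89, -1.57]]
 place [[0.97, 2.02, 2.55], [4.11, -2.02, -0.59]]
 pick [[-0.0, 0.49, 1.57], [3.14, -0.49, -1.57]]
 place [[0.86, 1.77, 2.22], [4.0, -1.77, -0.92]]
th 0.52 1
 pick [[0.0, 0.72, -1.57], [3.14, -0.72, 1.57]]
 place [[0.82, 1.92, -0.65], [3.96, -1.92, 2.49]]
 pick [[0.0, 0.32, -1.57], [3.14, -0.32, 1.57]]
 place [[0.76, 1.64, -0.94], [3.9, -1.64, 2.2]]
th 0.52 -1
 pick [[-0.0, 0.72, 1.57], [3.14, -0.72, -1.57]]
 place [[0.82, 1.92, 2.49], [3.96, -1.92, -0.65]]
 pick [[0.0, 0.32, 1.57], [3.14, -0.32, -1.57]]
 place [[0.76, 1.64, 2.2], [3.9, -1.64, -0.94]]
th 0.7 1
 pick [[0.0, 0.54, -1.57], [3.14, -0.54, 1.57]]
 place [[0.67, 1.81, -0.69], [3.81, -1.81, 2.45]]
 pick [[-0.0, 0.14, -1.57], [3.14, -0.14, 1.57]]
 place [[0.65, 1.49, -0.94], [3.79, -1.49, 2.2]]
th 0.7 -1
 pick [[0.0, 0.54, 1.57], [3.14, -0.54, -1.57]]
 place [[0.67, 1.81, 2.45], [3.81, -1.81, -0.69]]
 pick [[-0.0, 0.14, 1.57], [3.14, -0.14, -1.57]]
 place [[0.65, 1.49, 2.2], [3.79, -1.49, -0.94]]
```

Run:
```python
from h import *
z=pick(.5,1,.52).as_matrix()[:,2];G=np.array([.446,.244,.116]);print(G+.019*z)
rows(G-.081*z,pick(.5,1,.52),15)
```

```text
[0.4543 0.2485 0.0995]
15 rows; turn/row [ 0.0517 -0.0033  0.1943]
0 [ 3.09 -4.24  0.3 ]
1 [ 2.22 -4.73  0.52]
2 [ 1.27 -5.04  0.77]
3 [ 0.28 -5.14  1.03]
4 [-0.71 -5.04  1.3 ]
5 [-1.66 -4.74  1.56]
6 [-2.53 -4.24  1.8 ]
7 [-3.28 -3.58  2.01]
8 [-3.9  -2.77  2.18]
9 [-4.34 -1.85  2.32]
10 [-4.59 -0.86  2.4 ]
11 [-4.65  0.17  2.44]
12 [-4.51  1.19  2.42]
13 [-4.18  2.16  2.34]
14 [-3.66  3.04  2.22]
```

```bash
sed -i 's/def rows(pos,Rt,n=None,s=None):/def rows(pos,Rt,n=None,s=None,flip=0):/; s/    n=n or int/    w=w*(1-2*np.pi\/np.linalg.norm(w)) if flip else w\n    n=n or int/' h.py
python3 - <<'E'
from h import *
z=pick(.5,1,.52).as_matrix()[:,2];G=np.array([.446,.244,.116])
rows(G-.081*z,pick(.5,1,.52),20,flip=1)
E
```

```text
20 rows; turn/row [-0.042   0.0027 -0.1578]
0 [ 2.32 -3.18  0.23]
1 [ 2.79 -2.78  0.11]
2 [ 3.19 -2.31  0.01]
3 [ 3.52 -1.78 -0.07]
4 [ 3.75 -1.2  -0.12]
5 [ 3.89 -0.59 -0.15]
6 [ 3.94  0.04 -0.15]
7 [ 3.88  0.66 -0.12]
8 [ 3.73  1.27 -0.07]
9 [3.49 1.84 0.  ]
10 [3.15 2.36 0.1 ]
11 [2.74 2.82 0.22]
12 [2.26 3.21 0.35]
13 [1.73 3.51 0.5 ]
14 [1.16 3.71 0.65]
15 [0.56 3.82 0.81]
16 [-0.04  3.82  0.97]
17 [-0.64  3.72  1.13]
18 [-1.22  3.52  1.28]
19 [-1.76  3.23  1.42]
```

Emit:
send_rows --increments '[{"jaw": 8.5, "tx": 2.32, "ty": -3.18, "tz": 0.23, "wx": -0.042, "wy": 0.0027, "wz": -0.158}, {"jaw": 8.5, "tx": 2.79, "ty": -2.78, "tz": 0.11, "wx": -0.042, "wy": 0.0027, "wz": -0.158}, {"jaw": 8.5, "tx": 3.19, "ty": -2.31, "tz": 0.0, "wx": -0.042, "wy": 0.0027, "wz": -0.158}, {"jaw": 8.5, "tx": 3.52, "ty": -1.78, "tz": -0.07, "wx": -0.042, "wy": 0.0027, "wz": -0.158}, {"jaw": 8.5, "tx": 3.75, "ty": -1.2, "tz": -0.12, "wx": -0.042, "wy": 0.0027, "wz": -0.158}]'

```text
clock: 0.98
tcp_pos: [0.259, -0.3444, 0.2201]
orientation: [0.83, 0.549, 0.025, 0.1]
wrist_force: [1.1, 0.5, 0.2]
width: 0.0853
grip_force: 0.0
```

Emit:
send_rows --increments '[{"jaw": 8.5, "tx": 3.89, "ty": -0.59, "tz": -0.15, "wx": -0.042, "wy": 0.0027, "wz": -0.158}, {"jaw": 8.5, "tx": 3.94, "ty": 0.04, "tz": -0.15, "wx": -0.042, "wy": 0.0027, "wz": -0.158}, {"jaw": 8.5, "tx": 3.88, "ty": 0.66, "tz": -0.12, "wx": -0.042, "wy": 0.0027, "wz": -0.158}, {"jaw": 8.5, "tx": 3.73, "ty": 1.27, "tz": -0.07, "wx": -0.042, "wy": 0.0027, "wz": -0.158}, {"jaw": 8.5, "tx": 3.49, "ty": 1.84, "tz": 0.0, "wx": -0.042, "wy": 0.0027, "wz": -0.158}]'

```text
clock: 1.6
tcp_pos: [0.3091, -0.1544, 0.2088]
orientation: [0.54, 0.82, 0.046, 0.183]
wrist_force: [-0.8, -0.0, -0.4]
width: 0.085
grip_force: 0.0
```

```bash
cat >> h.py <<'E'
def st(log=True):
    s=sense();print("t",s["clock"],"j",s["joints"].round(3),"p",s["tcp_pos"].round(4),"F",s["wrist_force"].round(1),"w",round(s["width"],4),"g",round(s["grip_force"],1));open("log.txt","a").write(" ".join(map(str,np.r_[s["joints"],s["tcp_pos"]]))+"\n");return s
E
python3 - <<'E'
from h import *
s=st();z=pick(.5,1,.52).as_matrix()[:,2];G=np.array([.446,.244,.116])
rows(G-.081*z,pick(.5,1,.52),10)
E
```

```text
t 1.6 j [-0.58  -0.223  2.268  0.136  0.731 -1.07 ] p [ 0.3091 -0.1544  0.2088] F [-0.8 -0.  -0.4] w 0.085 g 0.0
10 rows; turn/row [-0.0418  0.0028 -0.1571]
0 [3.12 2.38 0.11]
1 [2.71 2.84 0.22]
2 [2.24 3.21 0.36]
3 [1.71 3.51 0.5 ]
4 [1.14 3.71 0.66]
5 [0.54 3.81 0.82]
6 [-0.06  3.81  0.98]
7 [-0.65  3.71  1.13]
8 [-1.22  3.51  1.28]
9 [-1.76  3.22  1.42]
```

Tracks well. Continue.

Emit:
send_rows --increments '[{"jaw": 8.5, "tx": 3.12, "ty": 2.38, "tz": 0.11, "wx": -0.042, "wy": 0.0028, "wz": -0.157}, {"jaw": 8.5, "tx": 2.71, "ty": 2.84, "tz": 0.22, "wx": -0.042, "wy": 0.0028, "wz": -0.157}, {"jaw": 8.5, "tx": 2.24, "ty": 3.21, "tz": 0.36, "wx": -0.042, "wy": 0.0028, "wz": -0.157}, {"jaw": 8.5, "tx": 1.71, "ty": 3.51, "tz": 0.5, "wx": -0.042, "wy": 0.0028, "wz": -0.157}, {"jaw": 8.5, "tx": 1.14, "ty": 3.71, "tz": 0.66, "wx": -0.042, "wy": 0.0028, "wz": -0.157}]'

```text
clock: 2.22
tcp_pos: [0.3608, 0.0351, 0.1979]
orientation: [0.164, 0.956, 0.061, 0.235]
wrist_force: [0.1, -0.3, 0.0]
width: 0.0852
grip_force: 0.0
```

Emit:
send_rows --increments '[{"jaw": 8.5, "tx": 0.54, "ty": 3.81, "tz": 0.82, "wx": -0.042, "wy": 0.0028, "wz": -0.157}, {"jaw": 8.5, "tx": -0.06, "ty": 3.81, "tz": 0.98, "wx": -0.042, "wy": 0.0028, "wz": -0.157}, {"jaw": 8.5, "tx": -0.65, "ty": 3.71, "tz": 1.13, "wx": -0.042, "wy": 0.0028, "wz": -0.157}, {"jaw": 8.5, "tx": -1.22, "ty": 3.51, "tz": 1.28, "wx": -0.042, "wy": 0.0028, "wz": -0.157}, {"jaw": 8.5, "tx": -1.76, "ty": 3.22, "tz": 1.42, "wx": -0.042, "wy": 0.0028, "wz": -0.157}]'

```text
clock: 2.85
tcp_pos: [0.4125, 0.2246, 0.1869]
orientation: [-0.239, 0.936, 0.065, 0.249]
wrist_force: [-0.6, 0.4, 0.1]
width: 0.0849
grip_force: 0.0
```

Run:
```python
from h import *
s=st();c=camera("wrist");cv2.imwrite("pics/w0.png",c["color"][:,:,::-1])
z=pick(.5,1,.52).as_matrix()[:,2];G=np.array([.446,.244,.116])
print(R.from_quat(s["orientation"]).as_matrix()[:,2],z)
rows(G+.019*z,pick(.5,1,.52),5)
h=cv2.cvtColor(c["color"],cv2.COLOR_RGB2HSV).astype(int);H,S,V=h[...,0],h[...,1],h[...,2]
m=(H>3)&(H<14)&(S>190)&(V>150);print("orange",blobs(m,100))
w=(S<70)&(V>150);
for st_,ct in blobs(w,100): print(st_,ct,plane(c,ct,.134,s))
```

```text
t 2.85 j [ 0.459 -0.014  2.225  0.056  0.412 -1.658] p [0.4125 0.2246 0.1869] F [-0.6  0.4  0.1] w 0.0849 g 0.0
[ 0.4357  0.2404 -0.8674] [ 0.4361  0.2382 -0.8678]
5 rows; turn/row [0.0008 0.0008 0.0007]
0 [ 0.11 -0.01  1.97]
1 [ 0.11 -0.01  1.97]
2 [ 0.11 -0.01  1.97]
3 [ 0.11 -0.01  1.98]
4 [ 0.1  -0.01  1.98]
orange []
[34, 0, 61, 12, 483] [65.5, 4.1] [0.377  0.1022 0.134 ]
[340, 0, 58, 29, 254] [365.9, 11.4] [0.3277 0.1968 0.134 ]
[54, 166, 90, 12, 578] [98.7, 171.6] [0.459  0.1187 0.134 ]
[233, 175, 58, 143, 4182] [261.0, 240.1] [0.4742 0.214  0.134 ]
[375, 202, 15, 92, 334] [381.2, 248.0] [0.4445 0.2866 0.134 ]
[304, 216, 48, 30, 835] [328.0, 230.4] [0.445  0.2468 0.134 ]
[440, 243, 13, 21, 101] [446.4, 254.1] [0.4293 0.329  0.134 ]
[452, 257, 50, 28, 766] [478.5, 268.5] [0.4319 0.3612 0.134 ]
[440, 266, 17, 26, 106] [448.1, 274.5] [0.4482 0.348  0.134 ]
[385, 295, 45, 31, 641] [406.7, 314.5] [0.5134 0.3619 0.134 ]
[512, 304, 46, 35, 1076] [535.7, 320.3] [0.4682 0.4671 0.134 ]
[158, 317, 19, 12, 155] [169.1, 321.7] [0.6236 0.187  0.134 ]
[281, 317, 26, 11, 155] [293.2, 322.1] [0.573  0.2831 0.134 ]
[471, 317, 19, 12, 155] [477.7, 321.7] [0.4945 0.4253 0.134 ]
[325, 327, 24, 11, 137] [336.5, 332.1] [0.5731 0.3274 0.134 ]
[407, 341, 42, 43, 977] [429.0, 362.1] [0.5923 0.4542 0.134 ]
[213, 342, 31, 12, 233] [227.5, 347.5] [0.6564 0.2501 0.134 ]
[278, 348, 28, 11, 171] [291.3, 353.1] [0.6399 0.3125 0.134 ]
[326, 357, 24, 11, 140] [337.3, 362.4] [0.6406 0.3677 0.134 ]
[368, 365, 23, 11, 132] [379.2, 370.7] [0.6407 0.4228 0.134 ]
[219, 374, 32, 12, 234] [234.5, 379.4] [0.7478 0.288  0.134 ]
```

View pics/w0.png

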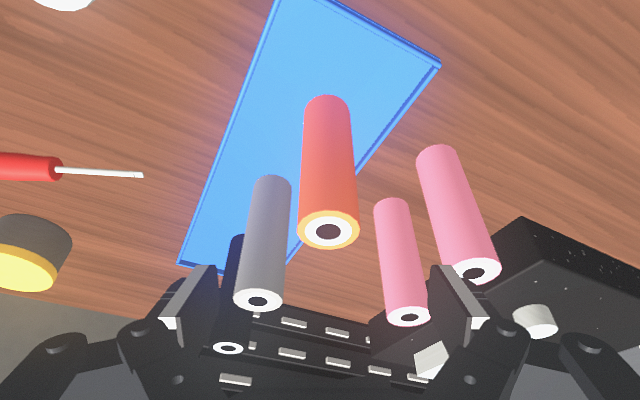

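Emit:
send_rows --increments '[{"jaw": 8.5, "tx": 0.1, "ty": 0.03, "tz": 1.97}, {"jaw": 8.5, "tx": 0.1, "ty": 0.03, "tz": 1.97}, {"jaw": 8.5, "tx": 0.1, "ty": 0.03, "tz": 1.97}, {"jaw": 8.5, "tx": 0.1, "ty": 0.02, "tz": 1.97}, {"jaw": 8.5, "tx": 0.1, "ty": 0.02, "tz": 1.97}]'

```text
invalid input at $.increments[0]: expected keys jaw, tx, ty, tz, wx, wy, wz
```

Emit:
send_rows --increments '[{"jaw": 2.5}, {"jaw": 2.5}, {"jaw": 2.5}, {"jaw": 2.5}, {"jaw": 2.5}]' --force 90

```text
invalid input at $.increments[0]: expected keys jaw, tx, ty, tz, wx, wy, wz
```

Run:
```python
from h import *
s=st();c=camera("wrist");cv2.imwrite("pics/w1.png",c["color"][:,:,::-1])
print(s["tcp_pos"]-.019*R.from_quat(s["orientation"]).as_matrix()[:,2])
```

```text
t 2.9 j [ 0.461 -0.01   2.22   0.058  0.409 -1.661] p [0.415  0.2274 0.1878] F [ 3.2 -0.1 -0.5] w 0.0849 g 0.0
[0.4067 0.2228 0.2042]
```

View pics/w1.png

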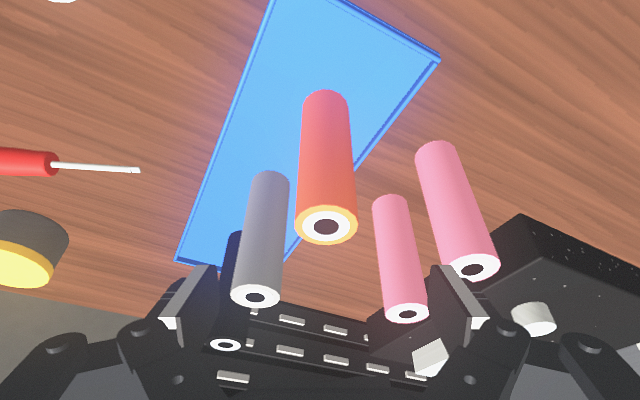

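Run:
```python
from h import *
s=st();c=camera("wrist");print(plane(c,(326,225),.134,s))
z=pick(.5,1,.52).as_matrix()[:,2];G=np.array([.4458,.2455,.116])
rows(G+.019*z,pick(.5,1,.52),5)
```

```text
t 2.95 j [ 0.46  -0.012  2.222  0.056  0.411 -1.654] p [0.4139 0.2256 0.1874] F [ 0.3 -0.2 -0.3] w 0.0851 g 0.0
[0.443  0.2444 0.134 ]
5 rows; turn/row [ 0.0003  0.     -0.0011]
0 [0.02 0.05 2.  ]
1 [0.02 0.06 2.  ]
2 [0.02 0.06 2.  ]
3 [0.02 0.06 2.  ]
4 [0.02 0.06 2.  ]
```

Emit:
send_rows --increments '[{"jaw": 8.5, "tx": 0.02, "ty": 0.05, "tz": 2.0, "wx": 0, "wy": 0, "wz": 0}, {"jaw": 8.5, "tx": 0.02, "ty": 0.05, "tz": 2.0, "wx": 0, "wy": 0, "wz": 0}, {"jaw": 8.5, "tx": 0.02, "ty": 0.05, "tz": 2.0, "wx": 0, "wy": 0, "wz": 0}, {"jaw": 8.5, "tx": 0.02, "ty": 0.05, "tz": 2.0, "wx": 0, "wy": 0, "wz": 0}, {"jaw": 8.5, "tx": 0.02, "ty": 0.05, "tz": 2.0, "wx": 0, "wy": 0, "wz": 0}]'

```text
clock: 3.62
tcp_pos: [0.454, 0.248, 0.0993]
orientation: [-0.235, 0.937, 0.065, 0.249]
wrist_force: [-0.5, -0.1, -0.4]
width: 0.085
grip_force: 0.0
```

Emit:
send_rows --increments '[{"jaw": 2.5, "tx": 0, "ty": 0, "tz": 0, "wx": 0, "wy": 0, "wz": 0}, {"jaw": 2.5, "tx": 0, "ty": 0, "tz": 0, "wx": 0, "wy": 0, "wz": 0}, {"jaw": 2.5, "tx": 0, "ty": 0, "tz": 0, "wx": 0, "wy": 0, "wz": 0}, {"jaw": 2.5, "tx": 0, "ty": 0, "tz": 0, "wx": 0, "wy": 0, "wz": 0}, {"jaw": 2.5, "tx": 0, "ty": 0, "tz": 0, "wx": 0, "wy": 0, "wz": 0}]' --force 90

```text
clock: 4.25
tcp_pos: [0.4547, 0.2491, 0.1008]
orientation: [-0.236, 0.937, 0.065, 0.25]
wrist_force: [-2.6, -1.3, 7.2]
width: 0.0381
grip_force: 89.9
```

Run:
```python
from h import *
s=st()
print(s["tcp_pos"]-.019*R.from_quat(s["orientation"]).as_matrix()[:,2])
R0=pick(.5,1,.52);print((R.from_quat(s["orientation"]).inv()*place(1,.52)).as_rotvec())
```

```text
t 4.25 j [ 0.469  0.206  2.268  0.108  0.145 -1.698] p [0.4547 0.2491 0.1008] F [-2.6 -1.3  7.2] w 0.0381 g 89.9
[0.4464 0.2445 0.1173]
[-0.5982  0.8698  2.2223]
```

```bash
cat >> h.py <<'E'
def basis(j):
    a=R.from_euler("z",j[0]);b=a*R.from_euler("y",j[1]);c=a*R.from_euler("y",j[1]+j[2]);d=c*R.from_euler("z",j[3])*R.from_euler("y",j[4])
    return np.c_[a.as_matrix()[:,[0,2]],b.as_matrix()[:,[2]],c.as_matrix()[:,[0,2]],d.as_matrix()[:,[0,2]]],d*R.from_euler("z",j[5])*C
def fit():
    L=np.loadtxt("log.txt");A=np.vstack([basis(l)[0] for l in L]);return np.linalg.lstsq(A,L[:,6:9].ravel(),rcond=None)[0],A,L
def fk(j,P): B,o=basis(j);return B@P,o
def ik(p,Rt,j0,P):
    from scipy.optimize import least_squares
    f=lambda j:np.r_[(fk(j,P)[0]-p)*5,(fk(j,P)[1].inv()*Rt).as_rotvec()]
    r=least_squares(f,j0);return r.x,np.abs(r.fun).max()
E
python3 - <<'E'
from h import *
P,A,L=fit();print(P,np.abs(A@P-L[:,6:].ravel()).max(),np.linalg.matrix_rank(A,1e-2))
s=sense();Rs=R.from_quat(s["orientation"]);print((basis(s["joints"])[1].inv()*Rs).magnitude())
m=Rs.inv().apply(np.array([.4452,.2450,.069])-s["tcp_pos"]);m[1]=0;print("m",m)
Rp=place(1,.52);seat=np.array([.5148,-.2070,.095]);E=R.from_euler("z",YAW)
pt=seat-Rp.apply(m);print("place tcp",pt)
j=s["joints"].copy()
for off in([0,-.2,.10],[0,-.2,.018],[0,0,.018],[0,0,0]):
    j,e=ik(pt+E.apply(off),Rp,j if off[2]<.09 else [-.75,.6,1.6,.8,1.8,-.8],P);print(off,pt+E.apply(off),j,e)
E
```

```text
[ 0.0267  0.3158  0.3388 -0.1287  0.2787  0.074   0.4259] 0.004952111265131814 7
5.241047207555275e-16
m [0.0249 0.     0.0224]
place tcp [ 0.5118 -0.2387  0.0846]
[0, -0.2, 0.1] [ 0.4933 -0.4378  0.1846] [-1.224   1.3724  0.4981  0.8264  1.5736 -0.9183] 0.6323231114423413
[0, -0.2, 0.018] [ 0.4933 -0.4378  0.1026] [-1.1995  1.4638  0.4906  0.7681  1.4924 -0.9836] 0.577431038526376
[0, 0, 0.018] [ 0.5118 -0.2387  0.1026] [-0.9864  1.5357  0.4921  0.7802  1.6529 -0.8786] 0.3104954959913468
[0, 0, 0] [ 0.5118 -0.2387  0.0846] [-0.9847  1.5594  0.4909  0.7724  1.6324 -0.8953] 0.30663002279447965
```

Run:
```python
from h import *
s=st();Rs=R.from_quat(s["orientation"])
rows(s["tcp_pos"]+[0,0,.24],Rs,5)
```

```text
t 4.25 j [ 0.469  0.206  2.268  0.108  0.145 -1.698] p [0.4547 0.2491 0.1008] F [-2.6 -1.3  7.2] w 0.0381 g 89.9
5 rows; turn/row [0. 0. 0.]
0 [-2.4   0.02 -4.16]
1 [-2.4   0.02 -4.16]
2 [-2.4   0.02 -4.16]
3 [-2.4   0.02 -4.16]
4 [-2.4   0.02 -4.16]
```

Emit:
send_rows --increments '[{"jaw": 2.5, "tx": -0.6, "ty": 0, "tz": -1.04, "wx": 0, "wy": 0, "wz": 0}, {"jaw": 2.5, "tx": -1.8, "ty": 0, "tz": -3.1, "wx": 0, "wy": 0, "wz": 0}, {"jaw": 2.5, "tx": -2.4, "ty": 0.02, "tz": -4.16, "wx": 0, "wy": 0, "wz": 0}, {"jaw": 2.5, "tx": -2.4, "ty": 0.02, "tz": -4.16, "wx": 0, "wy": 0, "wz": 0}, {"jaw": 2.5, "tx": -2.4, "ty": 0.02, "tz": -4.16, "wx": 0, "wy": 0, "wz": 0}]'

```text
clock: 4.88
tcp_pos: [0.4535, 0.2485, 0.2921]
orientation: [-0.236, 0.937, 0.064, 0.248]
wrist_force: [1.2, -0.4, -3.1]
width: 0.0379
grip_force: 90.6
```

Run:
```python
from h import *
camera("wrist");s=st();Rs=R.from_quat(s["orientation"]);camera("wrist");st()
# regularised fit
_,A,L=fit();P0=np.array([0,.3,.35,0,.35,.08,.27]);y=L[:,6:].ravel()
for lam in(.3,.1,.02):
    P=P0+np.linalg.solve(A.T@A+lam**2*np.eye(7),A.T@(y-A@P0));print(lam,P,np.abs(A@P-y).max())
rows([.40,-.05,.33],Rs,6,s)
```

```text
t 4.925 j [ 0.469 -0.048  1.942  0.024  0.713 -1.609] p [0.4572 0.2504 0.3009] F [3.  1.  4.8] w 0.0382 g 90.5
t 4.975 j [ 0.469 -0.046  1.947  0.024  0.708 -1.609] p [0.457  0.2503 0.2981] F [ 0.9 -0.1 -1.9] w 0.038 g 90.5
0.3 [ 0.0459  0.2921  0.429  -0.0339  0.3745  0.0686  0.351 ] 0.014911663817477439
0.1 [ 0.0326  0.2928  0.506  -0.0053  0.3939  0.0778  0.3956] 0.009384449379575638
0.02 [0.0239 0.2885 0.5327 0.0058 0.4025 0.075  0.4068] 0.00805799067804186
6 rows; turn/row [0. 0. 0.]
0 [ 2.52 -3.95 -2.07]
1 [ 2.52 -3.95 -2.07]
2 [ 2.52 -3.95 -2.07]
3 [ 2.52 -3.95 -2.07]
4 [ 2.52 -3.95 -2.07]
5 [ 2.52 -3.95 -2.07]
```

```bash
cat >> h.py <<'E'
def P():
    _,A,L=fit();P0=np.array([0.02,.29,.5,0,.4,.076,.4]);y=L[:,6:].ravel()
    return P0+np.linalg.solve(A.T@A+.02**2*np.eye(7),A.T@(y-A@P0))
M=np.array([.0249,0,.0224]);SEAT=np.array([.5148,-.2070,.095]);E=R.from_euler("z",YAW);RP=place(1,.52);PT=SEAT-RP.apply(M)
E
python3 - <<'E'
from h import *
p=P();print(p)
for off in([0,-.1,.12],[0,-.1,.018],[0,0,.018],[0,0,0],[0,-.13,.03]):
    j,e=ik(PT+E.apply(off),RP,[-.8,.8,1.2,.8,1.8,-.8],p);print(off,PT+E.apply(off),j,e)
s=sense();j1,_=ik(PT+E.apply([0,-.1,.12]),RP,[-.8,.8,1.2,.8,1.8,-.8],p)
# joint-space path
for k in np.linspace(0,1,7):
    q=s["joints"]*(1-k)+j1*k;x,o=fk(q,p);print(k.round(2),x,"tip far end",x+o.apply(M+ .065*M*0)+o.apply(RP.inv().apply(E.apply([0,.065,0]))))
E
```

```text
[0.0233 0.2885 0.5337 0.0062 0.4028 0.0748 0.4075]
[0, -0.1, 0.12] [ 0.5026 -0.3382  0.2045] [-0.9478  1.1577  0.7599  0.6902  2.0341 -0.8093] 2.220446049250313e-15
[0, -0.1, 0.018] [ 0.5026 -0.3382  0.1025] [-0.9543  1.2705  0.783   0.6487  1.9311 -0.9063] 3.7470027081099033e-14
[0, 0, 0.018] [ 0.5118 -0.2387  0.1025] [-0.8803  1.1338  1.1352  0.6683  1.7228 -0.9921] 3.1566083080747376e-10
[0, 0, 0] [ 0.5118 -0.2387  0.0845] [-0.8813  1.1583  1.1325  0.6656  1.7062 -1.0064] 8.585882005363032e-10
[0, -0.13, 0.03] [ 0.4998 -0.3681  0.1145] [-0.9723  1.3141  0.6388  0.6619  2.0209 -0.8538] 4.937716902020384e-12
0.0 [0.4605 0.2423 0.2961] tip far end [0.4522 0.2381 0.1992]
0.17 [0.5117 0.1729 0.2705] tip far end [0.4785 0.184  0.1797]
0.33 [0.5516 0.0964 0.2494] tip far end [0.5048 0.1322 0.1718]
0.5 [0.5794 0.0077 0.2336] tip far end [0.5332 0.0701 0.1749]
0.67 [ 0.5882 -0.0969  0.2226] tip far end [ 0.5548 -0.013   0.1862]
0.83 [ 0.5665 -0.2156  0.2141] tip far end [ 0.5534 -0.1199  0.2014]
1.0 [ 0.5026 -0.3382  0.2045] tip far end [ 0.5115 -0.2418  0.215 ]
```

```bash
cat >> h.py <<'E'
def seq(wps,s=None,js=None):
    """wps: [(pos,R,n,seed)]; orientations follow joint interpolation; prints rows"""
    p=P();s=s or sense();x=np.array(s["tcp_pos"]);o=R.from_quat(s["orientation"]);j=np.array(s["joints"]);i=0
    for pos,Rt,n,seed in wps:
        jt,e=ik(np.array(pos),Rt,seed,p);print("# target j",jt.round(2),"err",round(e,4),(basis(jt)[1].inv()*Rt).magnitude().round(4));x0=x
        for k in range(1,n+1):
            on=basis(j+(jt-j)*k/n)[1] if k<n else Rt; xn=x0+(np.array(pos)-x0)*k/n
            t=o.inv().apply(xn-x)*100;w=(o.inv()*on).as_rotvec()
            print('{"jaw":2.5,"tx":%.2f,"ty":%.2f,"tz":%.2f,"wx":%.3f,"wy":%.3f,"wz":%.3f},'%(*t,*w),"" if np.linalg.norm(w)<.18 and np.linalg.norm(t)<6.2 else "BIG",end="\n" if i%5<4 else "\n\n");x,o=xn,on;i+=1
        j=jt
E
python3 - <<'E'
from h import *
st();seq([([.36,-.02,.33],pick(0,1,.52),6,[0,0,1.9,0,.7,-1.6]),([.36,-.38,.30],RP,14,[-1.1,.8,1.2,.8,1.8,-.8])])
E
```

```text
t 4.975 j [ 0.469 -0.046  1.947  0.024  0.708 -1.609] p [0.457  0.2503 0.2981] F [ 0.9 -0.1 -1.9] w 0.038 g 90.5Traceback (most recent call last):
  File "<stdin>", line 2, in <module>
  File "h.py", line 62, in seq
    jt,e=ik(np.array(pos),Rt,seed,p);print("# target j",jt.round(2),"err",round(e,4),(basis(jt)[1].inv()*Rt).magnitude().round(4));x0=x
                                                                                     ^^^^^^^^^^^^^^^^^^^^^^^^^^^^^^^^^^^^^^^^^
AttributeError: 'float' object has no attribute 'round'
```

```bash
sed -i 's/,(basis(jt)\[1\].inv()\*Rt).magnitude().round(4))/)/' h.py
python3 - <<'E'
from h import *
seq([([.36,-.02,.33],pick(0,1,.52),6,[0,0,1.9,0,.7,-1.6]),([.36,-.38,.30],RP,14,[-1.1,.8,1.2,.8,1.8,-.8])])
E
```

```text
# target j [-0.16 -0.38  2.1   0.1   0.91 -1.77] err 0.0
{"jaw":2.5,"tx":2.79,"ty":-3.19,"tz":-2.27,"wx":0.044,"wy":0.003,"wz":0.072}, 
{"jaw":2.5,"tx":2.56,"ty":-3.48,"tz":-2.12,"wx":0.043,"wy":0.002,"wz":0.072}, 
{"jaw":2.5,"tx":2.30,"ty":-3.75,"tz":-1.96,"wx":0.042,"wy":0.002,"wz":0.071}, 
{"jaw":2.5,"tx":2.03,"ty":-3.98,"tz":-1.79,"wx":0.041,"wy":0.002,"wz":0.071}, 
{"jaw":2.5,"tx":1.74,"ty":-4.19,"tz":-1.62,"wx":0.041,"wy":0.002,"wz":0.070}, 

{"jaw":2.5,"tx":1.45,"ty":-4.36,"tz":-1.44,"wx":0.040,"wy":0.001,"wz":0.070}, 
# target j [-1.13  1.02  0.85  0.57  2.18 -0.93] err 0.0
{"jaw":2.5,"tx":0.11,"ty":-2.57,"tz":0.19,"wx":-0.012,"wy":0.092,"wz":0.142}, 
{"jaw":2.5,"tx":-0.27,"ty":-2.56,"tz":0.15,"wx":-0.014,"wy":0.090,"wz":0.142}, 
{"jaw":2.5,"tx":-0.64,"ty":-2.50,"tz":0.07,"wx":-0.017,"wy":0.088,"wz":0.141}, 
{"jaw":2.5,"tx":-0.99,"ty":-2.38,"tz":-0.04,"wx":-0.020,"wy":0.086,"wz":0.140}, 

{"jaw":2.5,"tx":-1.30,"ty":-2.22,"tz":-0.19,"wx":-0.023,"wy":0.085,"wz":0.138}, 
{"jaw":2.5,"tx":-1.57,"ty":-2.01,"tz":-0.36,"wx":-0.025,"wy":0.085,"wz":0.135}, 
{"jaw":2.5,"tx":-1.79,"ty":-1.78,"tz":-0.55,"wx":-0.028,"wy":0.086,"wz":0.131}, 
{"jaw":2.5,"tx":-1.95,"ty":-1.51,"tz":-0.76,"wx":-0.030,"wy":0.087,"wz":0.126}, 
{"jaw":2.5,"tx":-2.05,"ty":-1.24,"tz":-0.97,"wx":-0.031,"wy":0.089,"wz":0.120}, 

{"jaw":2.5,"tx":-2.08,"ty":-0.95,"tz":-1.19,"wx":-0.032,"wy":0.090,"wz":0.114}, 
{"jaw":2.5,"tx":-2.06,"ty":-0.68,"tz":-1.40,"wx":-0.032,"wy":0.092,"wz":0.107}, 
{"jaw":2.5,"tx":-1.98,"ty":-0.41,"tz":-1.61,"wx":-0.031,"wy":0.094,"wz":0.100}, 
{"jaw":2.5,"tx":-1.85,"ty":-0.17,"tz":-1.80,"wx":-0.030,"wy":0.096,"wz":0.092}, 
{"jaw":2.5,"tx":-1.67,"ty":0.05,"tz":-1.97,"wx":-0.027,"wy":0.097,"wz":0.084},
```

Emit:
send_rows --increments '[{"jaw": 2.5, "tx": 2.79, "ty": -3.19, "tz": -2.27, "wx": 0.044, "wy": 0.003, "wz": 0.072}, {"jaw": 2.5, "tx": 2.56, "ty": -3.48, "tz": -2.12, "wx": 0.043, "wy": 0.002, "wz": 0.072}, {"jaw": 2.5, "tx": 2.3, "ty": -3.75, "tz": -1.96, "wx": 0.042, "wy": 0.002, "wz": 0.071}, {"jaw": 2.5, "tx": 2.03, "ty": -3.98, "tz": -1.79, "wx": 0.041, "wy": 0.002, "wz": 0.071}, {"jaw": 2.5, "tx": 1.74, "ty": -4.19, "tz": -1.62, "wx": 0.041, "wy": 0.002, "wz": 0.07}]'

```text
clock: 5.6
tcp_pos: [0.3722, 0.0231, 0.3182]
orientation: [-0.039, 0.967, 0.008, 0.25]
wrist_force: [1.5, -1.0, -2.1]
width: 0.0383
grip_force: 90.8
```

Emit:
send_rows --increments '[{"jaw": 2.5, "tx": 1.45, "ty": -4.36, "tz": -1.44, "wx": 0.04, "wy": 0.001, "wz": 0.07}, {"jaw": 2.5, "tx": 0.11, "ty": -2.57, "tz": 0.19, "wx": -0.012, "wy": 0.092, "wz": 0.142}, {"jaw": 2.5, "tx": -0.27, "ty": -2.56, "tz": 0.15, "wx": -0.014, "wy": 0.09, "wz": 0.142}, {"jaw": 2.5, "tx": -0.64, "ty": -2.5, "tz": 0.07, "wx": -0.017, "wy": 0.088, "wz": 0.141}, {"jaw": 2.5, "tx": -0.99, "ty": -2.38, "tz": -0.04, "wx": -0.02, "wy": 0.086, "wz": 0.14}]'

```text
clock: 6.22
tcp_pos: [0.3572, -0.1244, 0.3164]
orientation: [0.263, 0.957, 0.098, 0.068]
wrist_force: [0.7, 0.2, -2.8]
width: 0.0377
grip_force: 91.2
```

Run:
```python
from h import *
st();camera("wrist");s=st();p=P();print(p);print(fk(s["joints"],p)[0])
seq([([.36,-.38,.30],RP,11,[-1.1,.8,1.2,.8,1.8,-.8]),(PT+E.apply([0,-.1,.1]),RP,5,[-.95,1.1,.8,.7,2,-.8])])
```

```text
t 6.225 j [-0.556 -0.1    1.861  0.234  1.312 -1.643] p [ 0.3572 -0.1244  0.3164] F [ 0.7  0.2 -2.8] w 0.0377 g 91.2
t 6.275 j [-0.56  -0.094  1.857  0.232  1.31  -1.642] p [ 0.3591 -0.1284  0.3157] F [ 3.  -4.  -2.8] w 0.038 g 91.3
[0.0203 0.1827 0.5871 0.0375 0.4144 0.0236 0.3395]
[ 0.351  -0.1297  0.3197]
# target j [-1.1   0.69  1.25  0.56  2.1  -0.96] err 0.0
{"jaw":2.5,"tx":-1.19,"ty":-1.95,"tz":-0.20,"wx":-0.031,"wy":0.075,"wz":0.121}, 
{"jaw":2.5,"tx":-1.39,"ty":-1.78,"tz":-0.35,"wx":-0.031,"wy":0.075,"wz":0.119}, 
{"jaw":2.5,"tx":-1.56,"ty":-1.60,"tz":-0.52,"wx":-0.031,"wy":0.076,"wz":0.116}, 
{"jaw":2.5,"tx":-1.69,"ty":-1.39,"tz":-0.69,"wx":-0.031,"wy":0.077,"wz":0.113}, 
{"jaw":2.5,"tx":-1.77,"ty":-1.17,"tz":-0.86,"wx":-0.031,"wy":0.078,"wz":0.110}, 

{"jaw":2.5,"tx":-1.82,"ty":-0.94,"tz":-1.03,"wx":-0.030,"wy":0.079,"wz":0.106}, 
{"jaw":2.5,"tx":-1.82,"ty":-0.72,"tz":-1.20,"wx":-0.029,"wy":0.081,"wz":0.101}, 
{"jaw":2.5,"tx":-1.77,"ty":-0.50,"tz":-1.37,"wx":-0.028,"wy":0.083,"wz":0.097}, 
{"jaw":2.5,"tx":-1.69,"ty":-0.29,"tz":-1.52,"wx":-0.026,"wy":0.084,"wz":0.092}, 
{"jaw":2.5,"tx":-1.57,"ty":-0.10,"tz":-1.66,"wx":-0.023,"wy":0.086,"wz":0.087}, 

{"jaw":2.5,"tx":-1.43,"ty":0.07,"tz":-1.79,"wx":-0.020,"wy":0.087,"wz":0.081}, 
# target j [-0.92  0.85  1.22  0.67  1.9  -0.89] err 0.0
{"jaw":2.5,"tx":-1.46,"ty":2.76,"tz":2.10,"wx":0.000,"wy":-0.000,"wz":-0.003}, 
{"jaw":2.5,"tx":-1.47,"ty":2.76,"tz":2.10,"wx":0.000,"wy":-0.000,"wz":-0.001}, 
{"jaw":2.5,"tx":-1.47,"ty":2.76,"tz":2.10,"wx":-0.000,"wy":0.000,"wz":-0.000}, 
{"jaw":2.5,"tx":-1.47,"ty":2.76,"tz":2.10,"wx":-0.000,"wy":0.000,"wz":0.001}, 

{"jaw":2.5,"tx":-1.47,"ty":2.76,"tz":2.10,"wx":-0.000,"wy":0.000,"wz":0.003},
```

Emit:
send_rows --increments '[{"jaw": 2.5, "tx": -1.19, "ty": -1.95, "tz": -0.2, "wx": -0.031, "wy": 0.075, "wz": 0.121}, {"jaw": 2.5, "tx": -1.39, "ty": -1.78, "tz": -0.35, "wx": -0.031, "wy": 0.075, "wz": 0.119}, {"jaw": 2.5, "tx": -1.56, "ty": -1.6, "tz": -0.52, "wx": -0.031, "wy": 0.076, "wz": 0.116}, {"jaw": 2.5, "tx": -1.69, "ty": -1.39, "tz": -0.69, "wx": -0.031, "wy": 0.077, "wz": 0.113}, {"jaw": 2.5, "tx": -1.77, "ty": -1.17, "tz": -0.86, "wx": -0.031, "wy": 0.078, "wz": 0.11}]'

```text
clock: 6.9
tcp_pos: [0.3593, -0.2387, 0.3095]
orientation: [0.494, 0.829, 0.234, -0.121]
wrist_force: [0.7, -0.6, -3.0]
width: 0.038
grip_force: 91.5
```

Emit:
send_rows --increments '[{"jaw": 2.5, "tx": -1.82, "ty": -0.94, "tz": -1.03, "wx": -0.03, "wy": 0.079, "wz": 0.106}, {"jaw": 2.5, "tx": -1.82, "ty": -0.72, "tz": -1.2, "wx": -0.029, "wy": 0.081, "wz": 0.101}, {"jaw": 2.5, "tx": -1.77, "ty": -0.5, "tz": -1.37, "wx": -0.028, "wy": 0.083, "wz": 0.097}, {"jaw": 2.5, "tx": -1.69, "ty": -0.29, "tz": -1.52, "wx": -0.026, "wy": 0.084, "wz": 0.092}, {"jaw": 2.5, "tx": -1.57, "ty": -0.1, "tz": -1.66, "wx": -0.023, "wy": 0.086, "wz": 0.087}]'

```text
clock: 7.52
tcp_pos: [0.361, -0.3533, 0.3021]
orientation: [0.625, 0.628, 0.351, -0.304]
wrist_force: [-0.2, 1.5, -2.7]
width: 0.0382
grip_force: 91.6
```

Run:
```python
from h import *
camera("wrist");camera("wrist");s=st();p=P();print(p);print(fk(s["joints"],p)[0])
seq([([.36,-.38,.30],RP,1,s["joints"]),(PT+E.apply([0,-.1,.07]),RP,6,[-.95,1.1,.8,.7,2,-.8])])
```

```text
t 7.625 j [-1.08   0.568  1.333  0.52   2.066 -1.035] p [ 0.3605 -0.3549  0.2992] F [ 0.4  0.3 -3.2] w 0.0381 g 91.7
[-0.0042  0.1496  0.6201  0.0427  0.4262  0.0031  0.3379]
[ 0.3564 -0.3551  0.3038]
# target j [-1.11  0.64  1.27  0.57  2.13 -0.95] err 0.0
{"jaw":2.5,"tx":-1.36,"ty":0.03,"tz":-2.11,"wx":-0.023,"wy":0.083,"wz":0.085}, 
# target j [-0.92  0.82  1.29  0.66  1.87 -0.92] err 0.0
{"jaw":2.5,"tx":-1.65,"ty":2.30,"tz":2.00,"wx":-0.000,"wy":0.001,"wz":-0.003}, 
{"jaw":2.5,"tx":-1.66,"ty":2.30,"tz":2.00,"wx":-0.000,"wy":0.000,"wz":-0.002}, 
{"jaw":2.5,"tx":-1.66,"ty":2.29,"tz":2.00,"wx":-0.000,"wy":0.000,"wz":-0.001}, 
{"jaw":2.5,"tx":-1.67,"ty":2.29,"tz":2.00,"wx":-0.000,"wy":-0.000,"wz":0.001}, 

{"jaw":2.5,"tx":-1.66,"ty":2.29,"tz":2.00,"wx":0.000,"wy":-0.000,"wz":0.002}, 
{"jaw":2.5,"tx":-1.66,"ty":2.30,"tz":2.00,"wx":0.000,"wy":-0.001,"wz":0.003},
```

Emit:
send_rows --increments '[{"jaw": 2.5, "tx": -1.36, "ty": 0.03, "tz": -2.11, "wx": -0.023, "wy": 0.083, "wz": 0.085}, {"jaw": 2.5, "tx": -1.65, "ty": 2.3, "tz": 2.0, "wx": 0, "wy": 0, "wz": 0}, {"jaw": 2.5, "tx": -1.65, "ty": 2.3, "tz": 2.0, "wx": 0, "wy": 0, "wz": 0}, {"jaw": 2.5, "tx": -1.65, "ty": 2.3, "tz": 2.0, "wx": 0, "wy": 0, "wz": 0}, {"jaw": 2.5, "tx": -1.65, "ty": 2.3, "tz": 2.0, "wx": 0, "wy": 0, "wz": 0}]'

```text
clock: 8.25
tcp_pos: [0.4566, -0.3488, 0.2065]
orientation: [0.639, 0.586, 0.37, -0.336]
wrist_force: [0.1, -0.4, -2.7]
width: 0.0379
grip_force: 91.9
```

Emit:
send_rows --increments '[{"jaw": 2.5, "tx": -1.65, "ty": 2.3, "tz": 2.0, "wx": 0, "wy": 0, "wz": 0}, {"jaw": 2.5, "tx": -1.65, "ty": 2.3, "tz": 2.0, "wx": 0, "wy": 0, "wz": 0}, {"jaw": 2.5, "tx": 0, "ty": 0, "tz": 0, "wx": 0, "wy": 0, "wz": 0}]'

```text
clock: 8.62
tcp_pos: [0.5044, -0.3339, 0.157]
orientation: [0.638, 0.585, 0.37, -0.338]
wrist_force: [-0.9, 0.8, -2.5]
width: 0.0383
grip_force: 91.8
```

Run:
```python
from h import *
s=st();t=camera("top");w=camera("side");s=st()
Rs=R.from_quat(s["orientation"]);print("roterr",(Rs.inv()*RP).as_rotvec(),"target",PT+E.apply([0,-.1,.07]))
a=cv2.resize(t["color"][180:320,330:470,::-1],(560,560),interpolation=cv2.INTER_CUBIC)[:, :400]
b=cv2.resize(w["color"][170:320,230:380,::-1],(560,560),interpolation=cv2.INTER_CUBIC)[:, :400]
cv2.imwrite("pics/pre.png",np.hstack([a,b]))
mid=s["tcp_pos"]+Rs.apply(M);d=Rs.apply(RP.inv().apply(E.apply([0,1,0])));print("mid",mid,"axis",d)
for c in(t,w):
    h=cv2.cvtColor(c["color"],cv2.COLOR_RGB2HSV).astype(int);H,S,V=h[...,0],h[...,1],h[...,2]
    m=((H>3)&(H<14)&(S>180)&(V>120));m[:170]=0;cs,_=cv2.findContours(m.astype(np.uint8),0,1);k=max(cs,key=cv2.contourArea);print(cv2.minAreaRect(k),blobs(m,60))
    K=c["K"]
    for q in(-.065,0,.065):
        v=rot(c).T@(mid+d*q-c["origin"]);print(q,v[:2]/v[2]*K[0,0]+K[:2,2])
```

```text
t 8.625 j [-0.918  0.81   1.292  0.66   1.875 -0.917] p [ 0.5044 -0.3339  0.157 ] F [-0.9  0.8 -2.5] w 0.0383 g 91.8
t 8.725 j [-0.92   0.807  1.29   0.66   1.877 -0.917] p [ 0.5035 -0.3354  0.1595] F [-0.1  0.3 -2.3] w 0.0381 g 91.8
roterr [-0.002   0.0037  0.0062] target [ 0.5026 -0.3382  0.1545]
mid [ 0.5063 -0.3037  0.1698] axis [ 0.0881  0.9961 -0.0037]
((422.9404602050781, 233.72987365722656), (54.14641571044922, 3.8646955490112305), 4.666858673095703) [([396, 230, 55, 8, 108], [419.7, 233.7])]
-0.065 [448.5721 230.3786]
0 [422.4307 227.3411]
0.065 [396.2808 224.3027]
((305.0, 274.5), (21.0, 4.0), 90.0) []
-0.065 [315.9691 312.3997]
0 [312.9892 288.4607]
0.065 [310.3447 267.216 ]
```

View pics/pre.png

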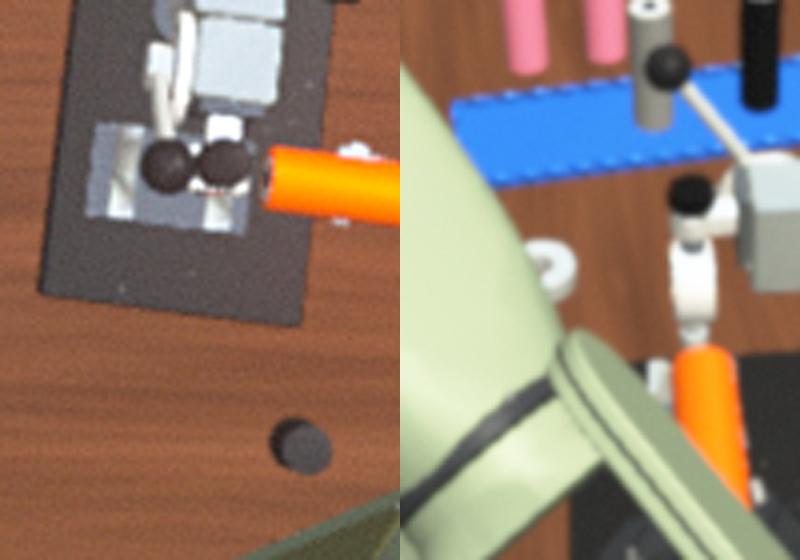

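```bash
cat >> h.py <<'E'
def avg(n=5):
    L=[];Q=[]
    for _ in range(n): camera("wrist");s=sense();L.append(s["tcp_pos"]);Q.append(s["orientation"])
    print("std",np.std(L,0));s=dict(s);s["tcp_pos"]=np.mean(L,0);s["orientation"]=R.from_quat(Q).mean().as_quat();return s
E
python3 - <<'E'
from h import *
s=avg();Rs=R.from_quat(s["orientation"]);print(s["clock"],s["tcp_pos"],"roterr",(Rs.inv()*RP).as_rotvec())
c=camera("top");h=cv2.cvtColor(c["color"],cv2.COLOR_RGB2HSV).astype(int);H,S,V=h[...,0],h[...,1],h[...,2]
m=((H<20)&(S>160)&(V>160));m[:205]=0;m[250:]=0;m[:,:390]=0;m[:,470:]=0;print(blobs(m,60))
ys,xs=np.nonzero(m)
xx=np.arange(400,430);f=[ys[xs==x].mean() for x in xx];k=np.polyfit(xx,f,1);print("axis px",k)
a,b=[plane(c,(x,np.polyval(k,x)),.17) for x in(397,430)];print(a,np.arctan2(-(a-b)[0]*-1,(a-b)[1]), "want",-YAW)
for off in([0,-.1,.018],[0,0,.018],[0,0,0]):print(PT+E.apply(off))
rows(PT+E.apply([0,-.1,.018]),RP,3,s)
E
```

```text
std [0.0001 0.0002 0.0002]
8.975 [ 0.5033 -0.3363  0.1604] roterr [0.0001 0.005  0.0067]
[([399, 217, 53, 11, 188], [425.2, 221.8]), ([397, 224, 56, 15, 322], [422.5, 232.5])]
axis px [  0.1622 160.4835]
[ 0.5106 -0.2407  0.17  ] 0.13326304308305853 want 0.093
[ 0.5026 -0.3382  0.1025]
[ 0.5118 -0.2387  0.1025]
[ 0.5118 -0.2387  0.0845]
3 rows; turn/row [0.     0.0017 0.0022]
0 [-1.7  -0.03  0.91]
1 [-1.71 -0.02  0.91]
2 [-1.71 -0.02  0.9 ]
```

Emit:
send_rows --increments '[{"jaw": 2.5, "tx": -1.7, "ty": -0.02, "tz": 0.9, "wx": 0, "wy": 0.0017, "wz": 0.0022}, {"jaw": 2.5, "tx": -1.7, "ty": -0.02, "tz": 0.9, "wx": 0, "wy": 0.0017, "wz": 0.0022}, {"jaw": 2.5, "tx": -1.7, "ty": -0.02, "tz": 0.9, "wx": 0, "wy": 0.0017, "wz": 0.0022}, {"jaw": 2.5, "tx": 0, "ty": 0, "tz": 0, "wx": 0, "wy": 0, "wz": 0}, {"jaw": 2.5, "tx": 0, "ty": 0, "tz": 0, "wx": 0, "wy": 0, "wz": 0}]'

```text
clock: 9.65
tcp_pos: [0.5031, -0.3379, 0.1021]
orientation: [0.639, 0.582, 0.371, -0.339]
wrist_force: [0.5, -0.5, -2.1]
width: 0.0384
grip_force: 91.8
```

Run:
```python
from h import *
s=avg(3);Rs=R.from_quat(s["orientation"]);print(s["clock"],s["tcp_pos"],s["wrist_force"],"roterr",(Rs.inv()*RP).as_rotvec())
rows(PT+E.apply([0,0,.018]),RP,4,s)
c=camera("side");K=c["K"];mid=s["tcp_pos"]+Rs.apply(M);d=Rs.apply(RP.inv().apply(E.apply([0,1,0])))
v=rot(c).T@(mid+.065*d-c["origin"]);print("pred far end",v[:2]/v[2]*K[0,0]+K[:2,2])
cv2.imwrite("pics/pre2.png",cv2.resize(c["color"][170:320,230:380,::-1],(600,600),interpolation=cv2.INTER_CUBIC))
```

```text
std [0.     0.     0.0001]
9.8 [ 0.5032 -0.338   0.1027] [ 0.0227 -0.5083 -2.9275] roterr [-0.0002 -0.0005  0.0005]
4 rows; turn/row [-0.0001 -0.0001  0.0001]
0 [ 1.23 -0.01  2.17]
1 [ 1.23 -0.01  2.17]
2 [ 1.24 -0.01  2.17]
3 [ 1.24 -0.01  2.17]
pred far end [310.8525 284.2824]
```

View pics/pre2.png

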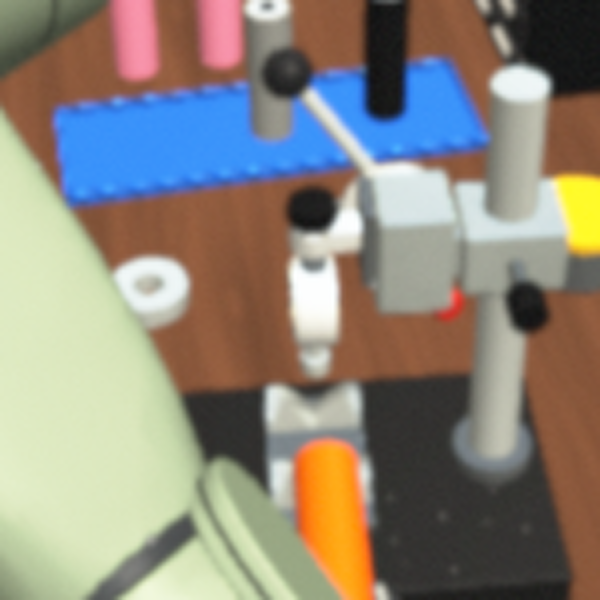

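Emit:
send_rows --increments '[{"jaw": 2.5, "tx": 0.99, "ty": -0.01, "tz": 1.74, "wx": 0, "wy": 0, "wz": 0}, {"jaw": 2.5, "tx": 0.99, "ty": -0.01, "tz": 1.74, "wx": 0, "wy": 0, "wz": 0}, {"jaw": 2.5, "tx": 0.99, "ty": -0.01, "tz": 1.74, "wx": 0, "wy": 0, "wz": 0}, {"jaw": 2.5, "tx": 0.99, "ty": -0.01, "tz": 1.74, "wx": 0, "wy": 0, "wz": 0}, {"jaw": 2.5, "tx": 0.99, "ty": -0.01, "tz": 1.74, "wx": 0, "wy": 0, "wz": 0}]'

```text
clock: 10.48
tcp_pos: [0.5119, -0.2376, 0.1025]
orientation: [0.639, 0.583, 0.371, -0.338]
wrist_force: [0.1, -0.5, -3.4]
width: 0.0381
grip_force: 91.8
```

Run:
```python
from h import *
s=avg(5);Rs=R.from_quat(s["orientation"]);print(s["clock"],s["tcp_pos"],s["wrist_force"],"roterr",(Rs.inv()*RP).as_rotvec(),"err in stand",E.inv().apply(s["tcp_pos"]-PT))
rows(PT,RP,4,s)
```

```text
std [0.0001 0.0013 0.0003]
10.725 [ 0.5118 -0.2373  0.1026] [-0.2441 -0.3654 -3.7111] roterr [-0.0013 -0.0009  0.0005] err in stand [-0.0002  0.0014  0.0181]
4 rows; turn/row [-0.0003 -0.0002  0.0001]
0 [-0.41  0.01  0.19]
1 [-0.41  0.01  0.19]
2 [-0.41  0.01  0.19]
3 [-0.41  0.01  0.19]
```

Emit:
send_rows --increments '[{"jaw": 2.5, "tx": -0.41, "ty": 0.01, "tz": 0.19, "wx": 0, "wy": 0, "wz": 0}, {"jaw": 2.5, "tx": -0.41, "ty": 0.01, "tz": 0.19, "wx": 0, "wy": 0, "wz": 0}, {"jaw": 2.5, "tx": -0.39, "ty": 0.0, "tz": 0.19, "wx": 0, "wy": 0, "wz": 0}, {"jaw": 2.5, "tx": 0, "ty": 0, "tz": 0, "wx": 0, "wy": 0, "wz": 0}]'

```text
clock: 11.22
tcp_pos: [0.5119, -0.2394, 0.0882]
orientation: [0.639, 0.582, 0.371, -0.338]
wrist_force: [1.0, -0.4, -2.1]
width: 0.0388
grip_force: 92.0
```

Emit:
send_rows --increments '[{"jaw": 2.5, "tx": -0.087, "ty": 0, "tz": 0.05, "wx": 0, "wy": 0, "wz": 0}, {"jaw": 2.5, "tx": -0.087, "ty": 0, "tz": 0.05, "wx": 0, "wy": 0, "wz": 0}, {"jaw": 2.5, "tx": 0, "ty": 0, "tz": 0, "wx": 0, "wy": 0, "wz": 0}]'

```text
clock: 11.6
tcp_pos: [0.512, -0.2393, 0.0878]
orientation: [0.639, 0.582, 0.372, -0.338]
wrist_force: [0.3, -3.0, 5.1]
width: 0.0383
grip_force: 91.9
```

Run:
```python
from h import *
s=avg(3);Rs=R.from_quat(s["orientation"]);print(s["clock"],s["tcp_pos"],s["wrist_force"],s["torque"],"roterr",(Rs.inv()*RP).as_rotvec(),"err in stand",E.inv().apply(s["tcp_pos"]-PT))
```

```text
std [0. 0. 0.]
11.75 [ 0.512  -0.2393  0.0878] [-0.1402 -3.6308  5.5205] [ 0.1669 -0.0284 -0.1266] roterr [ 0.0002 -0.0021  0.0007] err in stand [ 0.0002 -0.0006  0.0033]
```

Emit:
send_rows --increments '[{"jaw": 4.2, "tx": 0, "ty": 0, "tz": 0, "wx": 0, "wy": 0, "wz": 0}, {"jaw": 4.8, "tx": 0, "ty": 0, "tz": 0, "wx": 0, "wy": 0, "wz": 0}, {"jaw": 5.6, "tx": 0, "ty": 0, "tz": 0, "wx": 0, "wy": 0, "wz": 0}, {"jaw": 6.5, "tx": 0, "ty": 0, "tz": 0, "wx": 0, "wy": 0, "wz": 0}, {"jaw": 7.0, "tx": 0, "ty": 0, "tz": 0, "wx": 0, "wy": 0, "wz": 0}]' --force 40

```text
clock: 12.38
tcp_pos: [0.5118, -0.2391, 0.0865]
orientation: [0.639, 0.582, 0.371, -0.338]
wrist_force: [0.2, 0.2, 0.1]
width: 0.07
grip_force: 0.0
```

Run:
```python
from h import *
s=avg(3);st();Rs=R.from_quat(s["orientation"]);print("err in stand",E.inv().apply(s["tcp_pos"]-PT))
t=camera("top");w=camera("side")
a=cv2.resize(t["color"][190:270,340:430,::-1],(540,480),interpolation=cv2.INTER_CUBIC)[:,:400]
b=cv2.resize(w["color"][210:330,265:365,::-1],(400,480),interpolation=cv2.INTER_CUBIC)
cv2.imwrite("pics/rel.png",np.hstack([a,b]))
for c in(t,w):
  K=c["K"]
  for q in(-.065,.065):
    for dz in(0,.02):
        v=rot(c).T@(SEAT+E.apply([0,q,dz])-c["origin"]);print(q,dz,v[:2]/v[2]*K[0,0]+K[:2,2])
```

```text
std [0. 0. 0.]
t 12.525 j [-0.83   0.801  1.537  0.701  1.647 -1.006] p [ 0.5118 -0.2392  0.0865] F [-0.7  0.3 -0.3] w 0.0701 g 0.0
err in stand [-0.     -0.0005  0.002 ]
-0.065 0 [402.9905 226.9835]
-0.065 0.02 [404.6529 226.7308]
0.065 0 [354.1811 221.0652]
0.065 0.02 [354.9626 220.7054]
-0.065 0 [311.7981 299.0501]
-0.065 0.02 [311.7177 293.5346]
0.065 0 [307.4785 260.3502]
0.065 0.02 [307.3555 254.9342]
```

View pics/rel.png

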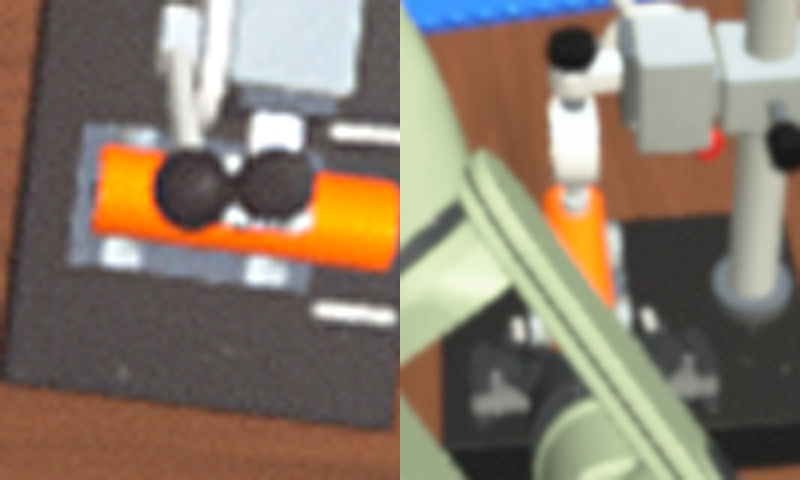

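Run:
```python
from h import *
t=camera("top");I=t["color"].astype(float)
k=(226.98-221.07)/(402.99-354.18)
for o in(-4,-2,0,2,4):
    xs=np.arange(346,418);ys=221.07+k*(xs-354.18)+o
    v=np.array([cv2.remap(I.astype(np.float32),np.float32([[x]]),np.float32([[y]]),1)[0,0] for x,y in zip(xs,ys)])
    q=v[:,0]-v[:,2];print(o,q[:16].astype(int),"|",q[44:].astype(int))
```

```text
-4 [  3   9  10   8   8  11   4 -12 -21 -24  74 199 255 255 255 255] | [ -2  18 182 255 255 255 255 255 255 255 255 255 255 255 255 255 191  48
   4  44  73  76  74  76  40 -10 -14 -25]
-2 [  5   6  11   9  11   9  -3 -20 -25 -22 108 223 255 255 255 255] | [  4  91 191 255 255 255 255 255 255 255 255 255 255 255 255 254 192  33
   7  58  75  76  80  69  13 -18 -11 -20]
0 [  3  10   5  10  11  12   1 -18 -21   7 153 230 255 255 255 255] | [ -1  45 143 255 255 255 255 255 249 255 255 255 255 255 255 234 171  17
  18  72  80  81  79  45 -11 -14 -11 -18]
2 [  9  10   7   9  10   5   0 -20 -24  22 164 237 255 255 255 255] | [ 37 100 193 255 255 255 255 255 255 255 255 255 255 255 255 212 124  -3
  31  74  84  78  69   5 -18 -11 -16 -23]
4 [ 12   7   9   9   7   3  -6 -24 -15  80 209 255 255 255 255 255] | [232 244 255 255 255 255 255 255 255 255 255 255 255 255 254 191  60  -2
  37  73  82  78  43 -15 -14 -11 -19 -13]
```

Run:
```python
from h import *
t=camera("top");G=cv2.cvtColor(t["color"],cv2.COLOR_RGB2GRAY).astype(np.float32)
k=(226.98-221.07)/(402.99-354.18)
for o in(9,10,11,-9,-10,-11):
    xs=np.arange(346,396);ys=221.07+k*(xs-354.18)+o
    v=cv2.remap(G,np.float32([xs]),np.float32([ys]),1)[0];print(o,v.astype(int))
K=t["K"]
def pr(p): v=rot(t).T@(p-t["origin"]);return v[:2]/v[2]*K[0,0]+K[:2,2]
for x in(-.028,.028):
  for y in(-.027,-.013,.038,.052): print(x,y,pr(SEAT+E.apply([x,y,-.009])))
```

```text
9 [ 77  81  80  78  76  91 133 136 132 126 137 197 246 238 225 210 196 163
 134 131 133 132 134 135 130 131 135 134 132 136 137 134 132 132 141 196
 243 239 226 205 196 175 143 133 133 119  90  81  84  84]
10 [ 77  77  81  80  78  99 133 136 132 134 149 212 247 241 232 229 224 171
 138 132 136 134 136 139 141 137 139 137 135 138 136 134 133 134 149 217
 248 243 232 224 228 196 145 136 135 114  90  78  81  86]
11 [ 83  74  77  77  81 108 141 143 135 135 152 212 247 246 239 238 233 177
 139 132 137 136 139 135 139 136 137 137 137 140 140 136 137 138 157 225
 250 248 237 236 234 191 143 137 131 107  86  83  81  86]
-9 [ 73  79  80  77  80  76  76  92 133 136 134 134 138 136 146 168 191 203
 213 182 144 127 125 132 136 146 146 121  95 105 128 150 170 166 131 115
 132  92  67  62  65  70  74  81  83 100 126 128  95  85]
-10 [ 78  82  79  80  79  77  76  82 124 130 132 136 143 131 141 168 190 215
 225 197 141 120 128 156 199 220 220 182 127 117 130 126 126 130 123 159
 212 165 118  95  77  86 116 113  91 104 120 116  94  86]
-11 [ 77  74  77  80  78  78  80  81  99 110 105 111 126 113 124 144 147 167
 171 167 119 104 121 160 214 235 236 183 123 106 111 103 101 103 108 171
 249 235 216 195 177 194 226 208 125  99 103  93  93  91]
-0.028 -0.027 [387.0255 235.8545]
-0.028 -0.013 [381.7989 235.2216]
-0.028 0.038 [362.7529 232.915 ]
-0.028 0.052 [357.5228 232.2817]
0.028 -0.027 [389.1968 214.9544]
0.028 -0.013 [383.9959 214.323 ]
0.028 0.038 [365.0433 212.0222]
0.028 0.052 [359.8389 211.3904]
```

Emit:
send_rows --increments '[{"jaw": 2.5, "tx": 0, "ty": 0, "tz": 0, "wx": 0, "wy": 0, "wz": 0}, {"jaw": 2.5, "tx": 0, "ty": 0, "tz": 0, "wx": 0, "wy": 0, "wz": 0}, {"jaw": 2.5, "tx": 0, "ty": 0, "tz": 0, "wx": 0, "wy": 0, "wz": 0}, {"jaw": 2.5, "tx": 0, "ty": 0, "tz": 0, "wx": 0, "wy": 0, "wz": 0}, {"jaw": 2.5, "tx": 0.1, "ty": 0, "tz": -0.06, "wx": 0, "wy": 0, "wz": 0}]' --force 60

```text
clock: 13.35
tcp_pos: [0.5119, -0.2394, 0.0872]
orientation: [0.64, 0.582, 0.37, -0.338]
wrist_force: [1.3, 0.2, -2.7]
width: 0.0387
grip_force: 60.2
```

Emit:
send_rows --increments '[{"jaw": 2.5, "tx": 0.08, "ty": 0, "tz": 0.14, "wx": 0, "wy": 0, "wz": 0}, {"jaw": 2.5, "tx": 0.08, "ty": 0, "tz": 0.14, "wx": 0, "wy": 0, "wz": 0}, {"jaw": 2.5, "tx": 0, "ty": 0, "tz": 0, "wx": 0, "wy": 0, "wz": 0}, {"jaw": 2.5, "tx": -0.1, "ty": 0, "tz": 0.06, "wx": 0, "wy": 0, "wz": 0}, {"jaw": 2.5, "tx": 0, "ty": 0, "tz": 0, "wx": 0, "wy": 0, "wz": 0}]'

```text
clock: 13.98
tcp_pos: [0.5121, -0.2357, 0.0871]
orientation: [0.639, 0.582, 0.371, -0.339]
wrist_force: [1.4, -0.5, 0.9]
width: 0.0389
grip_force: 60.3
```

```bash
cat >> h.py <<'E'
def edges():
    t=camera("top");I=t["color"].astype(np.float32);xs=np.arange(346,418);ys=221.07+.1211*(xs-354.18);r=[]
    for o in(-2,0,2):
        v=cv2.remap(I,np.float32([xs]),np.float32([ys+o]),1)[0];q=v[:,0]-v[:,2]
        l=np.argmax(q>127);rr=44+6+np.argmax(q[50:]<127)
        r.append((346+l-(q[l]-127)/(q[l]-q[l-1]),346+rr-(127-q[rr])/(q[rr-1]-q[rr])))
    print(np.array(r),"want 354.96 404.65")
E
python3 - <<'E'
from h import *
s=avg(3);st();print("err in stand",E.inv().apply(s["tcp_pos"]-PT));edges()
E
```

```text
std [0. 0. 0.]
t 14.125 j [-0.826  0.799  1.543  0.703  1.644 -1.007] p [ 0.5121 -0.2357  0.0871] F [-0.1  0.4  1.5] w 0.039 g 60.2
err in stand [-0.      0.003   0.0026]
[[354.6792 405.1057]
 [354.5672 404.9964]
 [354.1973 404.5495]] want 354.96 404.65
```

Emit:
send_rows --increments '[{"jaw": 4.2, "tx": 0, "ty": 0, "tz": 0, "wx": 0, "wy": 0, "wz": 0}, {"jaw": 4.8, "tx": 0, "ty": 0, "tz": 0, "wx": 0, "wy": 0, "wz": 0}, {"jaw": 5.6, "tx": 0, "ty": 0, "tz": 0, "wx": 0, "wy": 0, "wz": 0}, {"jaw": 6.5, "tx": 0, "ty": 0, "tz": 0, "wx": 0, "wy": 0, "wz": 0}, {"jaw": 7.0, "tx": 0, "ty": 0, "tz": 0, "wx": 0, "wy": 0, "wz": 0}]' --force 40

```text
clock: 14.8
tcp_pos: [0.512, -0.236, 0.0865]
orientation: [0.639, 0.582, 0.371, -0.338]
wrist_force: [-0.1, -0.4, 0.9]
width: 0.07
grip_force: 0.0
```

Emit:
send_rows --increments '[{"jaw": 7.0, "tx": 0, "ty": 0, "tz": -1, "wx": 0, "wy": 0, "wz": 0}, {"jaw": 7.0, "tx": 0, "ty": 0, "tz": -2, "wx": 0, "wy": 0, "wz": 0}, {"jaw": 7.0, "tx": 0, "ty": 0, "tz": -3, "wx": 0, "wy": 0, "wz": 0}, {"jaw": 7.0, "tx": 0, "ty": 0, "tz": -4, "wx": 0, "wy": 0, "wz": 0}, {"jaw": 7.0, "tx": 0, "ty": 0, "tz": -2, "wx": 0, "wy": 0, "wz": 0}]'

```text
clock: 15.42
tcp_pos: [0.5023, -0.3421, 0.1473]
orientation: [0.64, 0.583, 0.371, -0.337]
wrist_force: [0.1, -0.0, 0.2]
width: 0.07
grip_force: 0.0
```

Run:
```python
from h import *
s=avg(3);st();edges()
B=np.array([.5093,-.1532,.3385]);piv=B+E.apply([.062,0,-.097]);print("pivot",piv)
p=P()
# ball pinch orientation: tool z tilted toward outward; closing along stand y
for yw in(YAW,YAW+np.pi):
  for ti in(0,.3,.6):
    for ang in(1.0,0.):
        b=piv+E.apply([-.115*np.cos(ang),0,.115*np.sin(ang)])
        z=[np.sin(ti),0,-np.cos(ti)];y=[0,1,0]
        Rt=R.from_euler("z",yw)*R.from_matrix(np.c_[np.cross(y,z),y,z]) if yw==YAW else E*R.from_matrix(np.c_[np.cross([0,-1,0],z),[0,-1,0],z])
        j,e=ik(b+Rt.apply([0,0,.019]),Rt,[-.3,.3,1.5,0,1.2,-1.3 if yw==YAW else 1.3],p);print(round(yw,2),ti,ang,j.round(2),round(e,4))
```

```text
std [0.0001 0.0012 0.0006]
t 15.575 j [-0.927  0.825  1.29   0.656  1.867 -0.925] p [ 0.5023 -0.3408  0.1463] F [-0.3 -0.2 -0. ] w 0.0699 g 0.0
[[354.9577 405.1269]
 [354.568  405.0133]
 [354.4595 404.6109]] want 354.96 404.65
pivot [ 0.571  -0.159   0.2415]
-0.09 0 1.0 [-0.29  0.2   1.51  0.    1.43 -1.77] 0.0
-0.09 0 0.0 [-0.31  0.18  1.78  0.    1.19 -1.79] 0.0
-0.09 0.3 1.0 [-0.33  0.06  1.71  0.08  1.08 -1.84] 0.0
-0.09 0.3 0.0 [-0.37  0.05  1.97  0.11  0.84 -1.91] 0.0
-0.09 0.6 1.0 [-0.39 -0.05  1.92  0.26  0.71 -2.02] 0.0
-0.09 0.6 0.0 [-0.45 -0.04  2.17  0.44  0.48 -2.26] 0.0
3.05 0 1.0 [-0.29  0.2   1.51 -0.    1.43  1.37] 0.0
3.05 0 0.0 [-0.31  0.18  1.78 -0.    1.19  1.35] 0.0
3.05 0.3 1.0 [-0.33  0.06  1.71  0.08  1.08  1.3 ] 0.0
3.05 0.3 0.0 [-0.37  0.05  1.97  0.11  0.84  1.24] 0.0
3.05 0.6 1.0 [-0.39 -0.05  1.92  0.26  0.71  1.12] 0.0
3.05 0.6 0.0 [-0.45 -0.04  2.17  0.44  0.48  0.88] 0.0
```

```bash
cat >> h.py <<'E'
RB=E*R.from_matrix(np.c_[[-1,0,0],[0,1,0],[0,0,-1]]);BALL=np.array([.5093,-.1532,.3385])
E
python3 - <<'E'
from h import *
seq([([.43,-.36,.36],RP,5,[-1,.6,1.3,.6,1.9,-.9]),([.43,-.25,.44],RB,12,[-.5,.1,1.4,0,1.5,-1.8]),(BALL+[0,0,.07],RB,3,[-.3,.2,1.4,0,1.5,-1.8])],avg(2))
E
```

```text
std [0.     0.0002 0.    ]
# target j [-1.02  0.63  1.14  0.7   2.19 -0.76] err 0.0
{"jaw":2.5,"tx":3.45,"ty":-1.41,"tz":-2.60,"wx":-0.005,"wy":0.004,"wz":-0.001}, 
{"jaw":2.5,"tx":3.46,"ty":-1.39,"tz":-2.59,"wx":-0.003,"wy":0.002,"wz":-0.001}, 
{"jaw":2.5,"tx":3.47,"ty":-1.38,"tz":-2.59,"wx":-0.000,"wy":-0.000,"wz":-0.000}, 
{"jaw":2.5,"tx":3.47,"ty":-1.38,"tz":-2.59,"wx":0.002,"wy":-0.003,"wz":-0.000}, 
{"jaw":2.5,"tx":3.46,"ty":-1.39,"tz":-2.60,"wx":0.005,"wy":-0.005,"wz":0.001}, 

# target j [-0.53  0.13  1.32  0.    1.7  -2.  ] err 0.0
{"jaw":2.5,"tx":1.03,"ty":-0.09,"tz":0.46,"wx":0.033,"wy":-0.083,"wz":-0.107}, 
{"jaw":2.5,"tx":1.07,"ty":0.04,"tz":0.37,"wx":0.039,"wy":-0.081,"wz":-0.111}, 
{"jaw":2.5,"tx":1.08,"ty":0.17,"tz":0.28,"wx":0.045,"wy":-0.078,"wz":-0.115}, 
{"jaw":2.5,"tx":1.07,"ty":0.31,"tz":0.19,"wx":0.050,"wy":-0.075,"wz":-0.118}, 
{"jaw":2.5,"tx":1.04,"ty":0.44,"tz":0.09,"wx":0.055,"wy":-0.071,"wz":-0.122}, 

{"jaw":2.5,"tx":0.98,"ty":0.57,"tz":-0.01,"wx":0.060,"wy":-0.067,"wz":-0.125}, 
{"jaw":2.5,"tx":0.90,"ty":0.68,"tz":-0.11,"wx":0.064,"wy":-0.063,"wz":-0.128}, 
{"jaw":2.5,"tx":0.80,"ty":0.78,"tz":-0.21,"wx":0.068,"wy":-0.059,"wz":-0.130}, 
{"jaw":2.5,"tx":0.67,"ty":0.86,"tz":-0.31,"wx":0.071,"wy":-0.055,"wz":-0.132}, 
{"jaw":2.5,"tx":0.54,"ty":0.91,"tz":-0.41,"wx":0.074,"wy":-0.050,"wz":-0.134}, 

{"jaw":2.5,"tx":0.39,"ty":0.94,"tz":-0.50,"wx":0.077,"wy":-0.045,"wz":-0.136}, 
{"jaw":2.5,"tx":0.24,"ty":0.94,"tz":-0.59,"wx":0.080,"wy":-0.040,"wz":-0.137}, 
# target j [-0.29  0.18  1.32 -0.    1.64 -1.77] err 0.0
{"jaw":2.5,"tx":-2.33,"ty":3.46,"tz":1.05,"wx":0.000,"wy":0.000,"wz":-0.000}, 
{"jaw":2.5,"tx":-2.33,"ty":3.46,"tz":1.05,"wx":0.000,"wy":0.000,"wz":-0.000}, 
{"jaw":2.5,"tx":-2.33,"ty":3.46,"tz":1.05,"wx":-0.000,"wy":-0.000,"wz":0.000},
```

Emit:
send_rows --increments '[{"jaw": 5.5, "tx": 3.45, "ty": -1.4, "tz": -2.6, "wx": 0, "wy": 0, "wz": 0}, {"jaw": 5.5, "tx": 3.45, "ty": -1.4, "tz": -2.6, "wx": 0, "wy": 0, "wz": 0}, {"jaw": 5.5, "tx": 3.45, "ty": -1.4, "tz": -2.6, "wx": 0, "wy": 0, "wz": 0}, {"jaw": 5.5, "tx": 3.45, "ty": -1.4, "tz": -2.6, "wx": 0, "wy": 0, "wz": 0}, {"jaw": 5.5, "tx": 3.45, "ty": -1.4, "tz": -2.6, "wx": 0, "wy": 0, "wz": 0}]'

```text
clock: 16.35
tcp_pos: [0.43, -0.3595, 0.3615]
orientation: [0.639, 0.582, 0.371, -0.339]
wrist_force: [0.6, -1.4, -0.2]
width: 0.055
grip_force: 0.0
```

Emit:
send_rows --increments '[{"jaw": 5.5, "tx": 1.03, "ty": -0.09, "tz": 0.46, "wx": 0.033, "wy": -0.083, "wz": -0.107}, {"jaw": 5.5, "tx": 1.07, "ty": 0.04, "tz": 0.37, "wx": 0.039, "wy": -0.081, "wz": -0.111}, {"jaw": 5.5, "tx": 1.08, "ty": 0.17, "tz": 0.28, "wx": 0.045, "wy": -0.078, "wz": -0.115}, {"jaw": 5.5, "tx": 1.07, "ty": 0.31, "tz": 0.19, "wx": 0.05, "wy": -0.075, "wz": -0.118}, {"jaw": 5.5, "tx": 1.04, "ty": 0.44, "tz": 0.09, "wx": 0.055, "wy": -0.071, "wz": -0.122}]'

```text
clock: 16.98
tcp_pos: [0.4304, -0.3136, 0.3935]
orientation: [0.467, 0.83, 0.252, -0.173]
wrist_force: [1.0, 0.6, 0.4]
width: 0.055
grip_force: 0.0
```

Emit:
send_rows --increments '[{"jaw": 5.5, "tx": 0.98, "ty": 0.57, "tz": 0, "wx": 0.06, "wy": -0.067, "wz": -0.125}, {"jaw": 5.5, "tx": 0.9, "ty": 0.68, "tz": -0.11, "wx": 0.064, "wy": -0.063, "wz": -0.128}, {"jaw": 5.5, "tx": 0.8, "ty": 0.78, "tz": -0.21, "wx": 0.068, "wy": -0.059, "wz": -0.13}, {"jaw": 5.5, "tx": 0.67, "ty": 0.86, "tz": -0.31, "wx": 0.071, "wy": -0.055, "wz": -0.132}, {"jaw": 5.5, "tx": 0.54, "ty": 0.91, "tz": -0.41, "wx": 0.074, "wy": -0.05, "wz": -0.134}]'

```text
clock: 17.6
tcp_pos: [0.4302, -0.2676, 0.4268]
orientation: [0.178, 0.98, 0.08, -0.039]
wrist_force: [-0.0, -0.2, -1.2]
width: 0.0554
grip_force: 0.0
```

Emit:
send_rows --increments '[{"jaw": 5.5, "tx": 0.39, "ty": 0.94, "tz": -0.5, "wx": 0.077, "wy": -0.045, "wz": -0.136}, {"jaw": 5.5, "tx": 0.24, "ty": 0.94, "tz": -0.59, "wx": 0.08, "wy": -0.04, "wz": -0.137}, {"jaw": 5.5, "tx": 0, "ty": 0, "tz": 0, "wx": 0, "wy": 0, "wz": 0}]'

```text
clock: 17.98
tcp_pos: [0.4298, -0.2483, 0.4414]
orientation: [0.045, 0.999, 0.001, 0.0]
wrist_force: [-0.7, 0.1, -1.0]
width: 0.0549
grip_force: 0.0
```

Run:
```python
from h import *
s=avg(3);st();print("roterr",(R.from_quat(s["orientation"]).inv()*RB).as_rotvec())
rows(BALL+[0,0,.05],RB,3,s)
# wrist view of ball: dark blob
w=camera("wrist");o,d=BALL,0
T=np.eye(4);T[:3,:3]=R.from_quat(s["orientation"]).as_matrix();T[:3,3]=s["tcp_pos"];v=np.linalg.inv(T@w["hand_eye"])@np.r_[BALL,1];K=w["K"];print("pred ball px",v[:2]/v[2]*K[0,0]+K[:2,2],v)
e=camera("side");g=(cv2.cvtColor(e["color"],cv2.COLOR_RGB2GRAY)<60)[170:240,285:330];print("side",blobs(g,20))
g=(cv2.cvtColor(w["color"],cv2.COLOR_RGB2GRAY)<60);print("wrist",blobs(g,200))
```

```text
std [0.0001 0.0005 0.0004]
t 18.125 j [-0.551  0.14   1.295  0.001  1.71  -2.028] p [ 0.4303 -0.2506  0.4396] F [-0.1  0.   0.2] w 0.0551 g 0.0
roterr [ 0.0026 -0.002  -0.0001]
3 rows; turn/row [ 0.0009 -0.0007 -0.    ]
0 [-2.33  3.45  1.72]
1 [-2.33  3.46  1.72]
2 [-2.33  3.46  1.72]
pred ball px [457.3265 288.9074] [0.1029 0.0672 0.2761 1.    ]
side [([36, 0, 9, 30, 239], [40.3, 14.1]), ([11, 15, 11, 9, 54], [15.8, 19.5]), ([17, 47, 11, 10, 91], [22.2, 51.7])]
wrist [([144, 79, 39, 57, 225], [164.2, 107.0]), ([300, 135, 119, 5, 438], [357.4, 136.8]), ([612, 235, 28, 31, 607], [627.5, 247.8]), ([46, 244, 114, 35, 881], [100.5, 258.1]), ([148, 255, 492, 145, 23264], [403.4, 353.3]), ([107, 385, 61, 15, 398], [136.2, 395.1]), ([491, 384, 49, 16, 328], [517.3, 395.1])]
```

Emit:
send_rows --increments '[{"jaw": 5.5, "tx": -2.33, "ty": 3.46, "tz": 1.2, "wx": 0.001, "wy": -0.001, "wz": 0}, {"jaw": 5.5, "tx": -2.33, "ty": 3.46, "tz": 1.4, "wx": 0.001, "wy": -0.001, "wz": 0}, {"jaw": 5.5, "tx": -2.33, "ty": 3.46, "tz": 1.4, "wx": 0.001, "wy": 0, "wz": 0}, {"jaw": 5.5, "tx": 0, "ty": 0, "tz": 0, "wx": 0, "wy": 0, "wz": 0}]'

```text
clock: 18.73
tcp_pos: [0.5106, -0.1525, 0.3979]
orientation: [0.045, 0.999, 0.0, -0.002]
wrist_force: [0.3, 0.1, -0.1]
width: 0.0551
grip_force: 0.0
```

Run:
```python
from h import *
s=avg(3);st()
rows(BALL+[0,0,-.022],RB,4,s)
w=camera("wrist");T=np.eye(4);T[:3,:3]=R.from_quat(s["orientation"]).as_matrix();T[:3,3]=s["tcp_pos"];v=np.linalg.inv(T@w["hand_eye"])@np.r_[BALL,1];K=w["K"];print("pred ball px",v[:2]/v[2]*K[0,0]+K[:2,2],v)
cv2.imwrite("pics/ball.png",w["color"][:,:,::-1])
```

```text
std [0.0002 0.0004 0.0006]
t 18.875 j [-0.315  0.194  1.322 -0.002  1.625 -1.792] p [ 0.5095 -0.1546  0.4004] F [-1.   0.4  0. ] w 0.0552 g 0.0
4 rows; turn/row [-0.0003 -0.0002  0.0001]
0 [0.01 0.02 2.08]
1 [0.01 0.02 2.08]
2 [0.01 0.02 2.08]
3 [0.01 0.02 2.08]
pred ball px [323.7992 221.0853] [0.0004 0.0119 0.2167 1.    ]
```

View pics/ball.png

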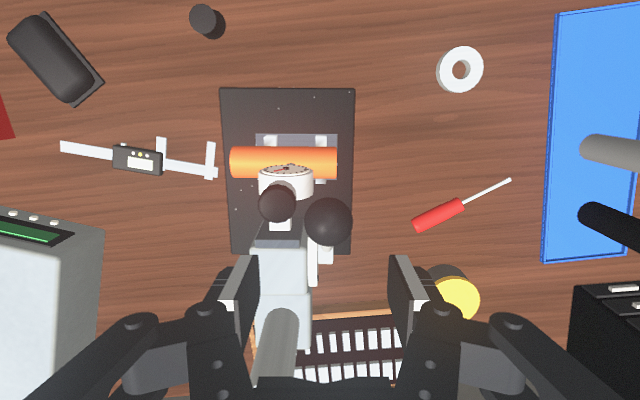

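Emit:
send_rows --increments '[{"jaw": 5.5, "tx": 0.01, "ty": 0.05, "tz": 2.08, "wx": 0, "wy": 0, "wz": 0}, {"jaw": 5.5, "tx": 0.01, "ty": 0.05, "tz": 2.08, "wx": 0, "wy": 0, "wz": 0}, {"jaw": 5.5, "tx": 0.01, "ty": 0.05, "tz": 2.08, "wx": 0, "wy": 0, "wz": 0}, {"jaw": 5.5, "tx": 0.01, "ty": 0.05, "tz": 2.08, "wx": 0, "wy": 0, "wz": 0}, {"jaw": 5.5, "tx": 0, "ty": 0, "tz": 0, "wx": 0, "wy": 0, "wz": 0}]'

```text
clock: 19.55
tcp_pos: [0.5083, -0.1525, 0.3165]
orientation: [0.047, 0.999, -0.0, -0.001]
wrist_force: [0.5, 0.1, -0.3]
width: 0.0552
grip_force: 0.0
```

Emit:
send_rows --increments '[{"jaw": 2.0, "tx": 0, "ty": 0, "tz": 0, "wx": 0, "wy": 0, "wz": 0}, {"jaw": 2.0, "tx": 0, "ty": 0, "tz": 0, "wx": 0, "wy": 0, "wz": 0}, {"jaw": 2.0, "tx": 0, "ty": 0, "tz": 0, "wx": 0, "wy": 0, "wz": 0}, {"jaw": 2.0, "tx": 0, "ty": 0, "tz": 0, "wx": 0, "wy": 0, "wz": 0}]' --force 30

```text
clock: 20.05
tcp_pos: [0.5093, -0.1518, 0.3186]
orientation: [0.046, 0.999, -0.001, 0.001]
wrist_force: [-2.4, 1.1, 6.4]
width: 0.0276
grip_force: 29.5
```

Run:
```python
from h import *
s=avg(3);st();p0=s["tcp_pos"];o=R.from_quat(s["orientation"])
prev=np.zeros(3)
for i in range(1,13):
    a=1.0-i/12; q=E.apply([-.115*(np.cos(a)-np.cos(1.0)),0,.115*(np.sin(a)-np.sin(1.0))]);print(i,(o.inv().apply(q-prev)*100).round(2));prev=q
print("final tcp",p0+q)
```

```text
std [0. 0. 0.]
t 20.2 j [-0.31   0.206  1.504 -0.001  1.429 -1.789] p [ 0.5093 -0.1518  0.3186] F [-2.2  1.1  6. ] w 0.028 g 29.5
1 [0.79 0.   0.55]
2 [0.74 0.   0.61]
3 [0.68 0.   0.67]
4 [0.62 0.   0.73]
5 [0.56 0.   0.78]
6 [0.5  0.   0.82]
7 [0.43 0.   0.86]
8 [0.35 0.   0.89]
9 [0.28 0.   0.92]
10 [0.2  0.   0.94]
11 [0.12 0.   0.95]
12 [0.04 0.   0.96]
final tcp [ 0.4567 -0.1469  0.2218]
```

Emit:
send_rows --increments '[{"jaw": 2.0, "tx": 0.79, "ty": 0, "tz": 0.55, "wx": 0, "wy": 0, "wz": 0}, {"jaw": 2.0, "tx": 0.74, "ty": 0, "tz": 0.61, "wx": 0, "wy": 0, "wz": 0}, {"jaw": 2.0, "tx": 0.68, "ty": 0, "tz": 0.67, "wx": 0, "wy": 0, "wz": 0}, {"jaw": 2.0, "tx": 0.62, "ty": 0, "tz": 0.73, "wx": 0, "wy": 0, "wz": 0}]'

```text
clock: 20.7
tcp_pos: [0.4815, -0.1491, 0.2923]
orientation: [0.046, 0.999, -0.001, 0.002]
wrist_force: [-0.2, 1.3, 3.9]
width: 0.0283
grip_force: 30.1
```

Emit:
send_rows --increments '[{"jaw": 2.0, "tx": 0.56, "ty": 0, "tz": 0.78, "wx": 0, "wy": 0, "wz": 0}, {"jaw": 2.0, "tx": 0.5, "ty": 0, "tz": 0.82, "wx": 0, "wy": 0, "wz": 0}, {"jaw": 2.0, "tx": 0.43, "ty": 0, "tz": 0.86, "wx": 0, "wy": 0, "wz": 0}, {"jaw": 2.0, "tx": 0.35, "ty": 0, "tz": 0.89, "wx": 0, "wy": 0, "wz": 0}]'

```text
clock: 21.2
tcp_pos: [0.4628, -0.1472, 0.2575]
orientation: [0.046, 0.999, -0.0, 0.001]
wrist_force: [0.4, 3.3, 4.0]
width: 0.028
grip_force: 31.1
```

Run:
```python
from h import *
s=avg(3);st();edges()
e=camera("side");t=camera("top")
g=(cv2.cvtColor(e["color"],cv2.COLOR_RGB2GRAY)<60)[170:260,285:330];print("side",blobs(g,20))
g=(cv2.cvtColor(t["color"],cv2.COLOR_RGB2GRAY)<60)[205:240,360:400];print("top",blobs(g,20))
b=BALL+0
piv=np.array([.571,-.159,.240]);b=piv+E.apply([-.115*np.cos(.333),0,.115*np.sin(.333)]);print("ball exp",b,"rel tcp",b-s["tcp_pos"])
for c in(e,t): v=rot(c).T@(b-c["origin"]);K=c["K"];print(v[:2]/v[2]*K[0,0]+K[:2,2])
```

```text
std [0.0002 0.     0.0005]
t 21.35 j [-0.331  0.161  1.713 -0.     1.267 -1.81 ] p [ 0.4628 -0.1472  0.2575] F [0.3 3.7 3.9] w 0.028 g 31.0
[[354.9762 453.6667]
 [354.673  371.    ]
 [337.2539 361.4   ]] want 354.96 404.65
side [([36, 0, 9, 30, 241], [40.2, 14.2]), ([17, 54, 12, 10, 94], [22.5, 58.6])]
top []
ball exp [ 0.4628 -0.1489  0.2776] rel tcp [ 0.0003 -0.0017  0.0206]
[282.2697 210.2719]
[365.1123 243.6588]
```

Emit:
send_rows --increments '[{"jaw": 2.0, "tx": 0.28, "ty": 0, "tz": 0.92, "wx": 0, "wy": 0, "wz": 0}, {"jaw": 2.0, "tx": 0.2, "ty": 0, "tz": 0.94, "wx": 0, "wy": 0, "wz": 0}, {"jaw": 2.0, "tx": 0.12, "ty": 0, "tz": 0.95, "wx": 0, "wy": 0, "wz": 0}, {"jaw": 2.0, "tx": 0.04, "ty": 0, "tz": 0.96, "wx": 0, "wy": 0, "wz": 0}, {"jaw": 2.0, "tx": 0, "ty": 0, "tz": 0, "wx": 0, "wy": 0, "wz": 0}]'

```text
clock: 22.12
tcp_pos: [0.4566, -0.1466, 0.2205]
orientation: [0.046, 0.999, -0.0, 0.0]
wrist_force: [-1.1, 5.5, 7.1]
width: 0.0279
grip_force: 32.4
```

Run:
```python
from h import *
s=avg(4);st();print("tcp target z ~.2194-.221; radius check",E.inv().apply(s["tcp_pos"]+[0,-.0017,.0206]-np.array([.571,-.159,.240])))
e=camera("side");g=(cv2.cvtColor(e["color"],cv2.COLOR_RGB2GRAY)<60)[170:260,285:330];print("side",blobs(g,20))
t=camera("top");I=t["color"].astype(int);q=I[...,0]-I[...,2];print([np.nonzero(q[y,340:420]>127)[0][[0,-1]]+340 if (q[y,340:420]>127).any() else None for y in(216,219,222,225,228,231)])
# foot-to-roller orange/cap drop is visible via cap centroid
```

```text
std [0.     0.     0.0001]
t 22.325 j [-0.334  0.176  1.789 -0.     1.175 -1.813] p [ 0.4566 -0.1467  0.2209] F [-1.5  5.6  7.2] w 0.0282 g 32.4
tcp target z ~.2194-.221; radius check [-0.1149 -0.      0.0015]
side [([36, 0, 9, 30, 242], [40.2, 14.1]), ([2, 5, 5, 13, 30], [4.9, 10.5]), ([17, 56, 12, 10, 92], [22.6, 60.6])]
[array([355, 359]), array([356, 398]), array([390, 404]), array([391, 405]), array([398, 404]), None]
```

Emit:
send_rows --increments '[{"jaw": 2.0, "tx": 0, "ty": 0, "tz": 0.12, "wx": 0, "wy": 0, "wz": 0}, {"jaw": 2.0, "tx": 0, "ty": 0, "tz": 0, "wx": 0, "wy": 0, "wz": 0}, {"jaw": 2.0, "tx": 0, "ty": 0, "tz": 0, "wx": 0, "wy": 0, "wz": 0}]'

```text
clock: 22.8
tcp_pos: [0.4566, -0.1466, 0.2198]
orientation: [0.046, 0.999, -0.0, 0.001]
wrist_force: [-1.8, 5.1, 7.3]
width: 0.0283
grip_force: 32.4
```

Run:
```python
from h import *
from workcell import close_job
st();print(close_job())
```

```text
t 22.8 j [-0.334  0.177  1.791 -0.001  1.172 -1.813] p [ 0.4566 -0.1466  0.2198] F [-1.8  5.1  7.3] w 0.0283 g 32.4
the job is handed in; nothing more can be done
None
```

The job is handed in at 22.8 s: the orange roller lies centred on the V-supports, released while the lever was still up, and the gripper is holding the lever within about 0.01 rad of level with the foot bearing on the roller; no verdict came back.

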